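# Stack the empty tote on the loaded one, turned so that it cannot nest

### The job

Lift the upper of the two nested empty totes out and stack it on the tote that holds the hardware samples, turned end for end to it so that it stacks instead of nesting down onto the samples: tilt it, hook its tongue under the loaded tote's lip, then gently let the other end down until all four feet sit in their seats and it stands level, and let go. Leave the loaded tote, its samples and the other empty tote where they are, and disturb nothing else.

Things in the scene. Friction and masses are not known exactly. Their poses are not given: they have to be found in the camera images.
- spare_tote_centre (a point): the tote to move, the upper of two nested empties: grey plastic, open on top, 119 mm long (its x) x 68 wide (its y) x 50 high, 0.15 to 0.27 kg, loose. The point is its centre, 25 mm above the bottom of its feet; z up, x to its front end, which has a white card on the rim; its back rim is scooped 9 mm lower in the middle. All three totes are alike
- spare_tote_rim (a point): middle of the rim band of the tote to move, 17 mm above its centre. The band is upright, 3 mm thick and 16 mm high (from 9 to 25 mm above the centre) and measures 68 x 119 mm outside; below it the walls taper to 47 x 97 mm. While nested only this band shows above the other tote's rim; fingers that reach below the band clamp both totes
- spare_tote_front (a point): middle of the front end of the tote to move, 58 mm along its x from its centre
- spare_tote_tongue (a point): tip of the flat tongue that juts out at the back end under the floor of the tote to move: 54.5 mm behind the centre, 23 mm below it; the tongue is 13 mm wide and 2.5 mm thick (0.5 to 3 mm above the bottom of the feet) and reaches 6 mm beyond the floor's end
- spare_tote: the tote to move: origin on its centre line at the bottom of its feet. Four feet 5.5 mm high, 9 mm along x and 5 mm along y stand under its floor at x = -34 and +13 mm, y = +-20.5 mm. Set on a tote of the SAME facing it nests (16 mm higher than that one); with fronts at opposite ends it stacks, 43 mm higher, with centres in line
- loaded_tote_centre (a point): the tote with hardware samples in it, standing on the work surface with its front at any side; same size, shape and weight as the tote to move, loose. The point is its centre, 25 mm above the surface; x to its front end, z up. It slides on the surface when pushed with 1 to 3 N
- loaded_tote_lip (a point): inner lower edge of the lip that juts inward 5 mm from the top of the front rim of the loaded tote: 50.8 mm ahead of the centre, 22.5 mm above it; 20 mm wide, 2.5 mm thick. Stacked, the other tote's tongue lies under it with 1.5 mm slack, 1.5 mm from the rim's inside (x = 56 mm). Straight down the tongue lands on the lip: go in tilted, 15 to 20 degrees
- loaded_tote: the loaded tote: origin 25 mm below its centre. Its long walls carry hollow pillars at x = -13 and +34 mm; on each pillar is a seat, a pocket 4.5 mm deep, 11.4 mm wide along x, walled on three sides, open to the inside, its floor 43 mm above the origin. The feet have 1.2 mm play each way in the seats; off by more, the tote stands high or crooked on the pocket walls
- under_tote_centre (a point): the other empty tote, of the same kind, under the tote to move and loose: the point is its centre, 25 mm above the surface; x to its front end. At the start the tote to move is nested in it, same facing, 16 mm higher; it lifts straight out
- bar_stud_a: sample in the loaded tote: tan round pin, 11 x 37 x 11 mm, lying across; origin under its middle
- bar_stud_b: sample in the loaded tote: tan round pin, 11 x 37 x 11 mm, lying across; origin under its middle
- bar_stud_c: sample in the loaded tote: tan round pin, 11 x 36 x 11 mm, lying across; origin under its middle
- stud_jar: bystander: glass jar of wooden studs with a grey lid, 58 mm wide, 70 mm high; origin under its middle
- thin_tape: bystander: thin tan roll of tape lying flat, 96 mm wide, 25 mm high; origin under its middle
- oil_bottle: bystander: dark little oil bottle with a red needle cap, 30 mm wide, 104 mm high; origin under its middle
- grease_pot: bystander: low round tin with a ribbed lid, 57 mm wide, 32 mm high; origin under its middle
- small_tape: bystander: black roll of tape lying flat, 59 mm wide, 19 mm high; origin under its middle

How it is judged:
On the way:
1. the upper tote has been lifted clear out of the nest (z of spare_tote_centre in the frame of under_tote_centre above 0.06 m), for 0.2 s.
At the end, for the whole second after the job is handed in: The moved tote stands end for end on the loaded tote, feet in the seats: centred within 2.8 mm, 43 mm (within 1.8) higher, fronts opposite, both level within 2 degrees, at rest; loaded and other empty tote upright within 30 mm of where they stood; the three samples in the loaded tote (x of spare_tote_centre in the frame of loaded_tote_centre between -0.0028 and 0.0028 m and y of spare_tote_centre in the frame of loaded_tote_centre between -0.0028 and 0.0028 m and z of spare_tote_centre in the frame of loaded_tote_centre between 0.0412 and 0.0448 m and x of spare_tote_front in the frame of loaded_tote_centre below -0.05 m and angle between each of spare_tote_centre, loaded_tote_centre, under_tote_centre's own z axis and vertical below 0.035 rad and linear speed of spare_tote below 0.01 m/s and distance of each of loaded_tote_centre, under_tote_centre from where it was at the start of the episode below 0.03 m and x of bar_stud_a in the frame of loaded_tote_centre between -0.05 and 0.05 m and y of bar_stud_a in the frame of loaded_tote_centre between -0.024 and 0.024 m and z of each of bar_stud_a, bar_stud_b, bar_stud_c in the frame of loaded_tote_centre below -0.004 m and x of bar_stud_b in the frame of loaded_tote_centre between -0.05 and 0.05 m and y of bar_stud_b in the frame of loaded_tote_centre between -0.024 and 0.024 m and x of bar_stud_c in the frame of loaded_tote_centre between -0.05 and 0.05 m and y of bar_stud_c in the frame of loaded_tote_centre between -0.024 and 0.024 m); the robot touches nothing.
It fails at once if the moved tote comes down on the samples (contact force between spare_tote and bar_stud_a above 0.5 N or contact force between spare_tote and bar_stud_b above 0.5 N or contact force between spare_tote and bar_stud_c above 0.5 N).
It fails at once if the other empty tote is carried along (height (world z) of under_tote_centre above 0.045 m).
It fails at once if the loaded tote is lifted (height (world z) of loaded_tote_centre above 0.045 m).
It fails at once if the tote is banged down on the loaded one (over 45 N) (contact force between spare_tote and loaded_tote above 45 N).
It fails at once if a jar, bottle, pot or tape roll is pushed away or knocked over (distance of any of stud_jar, thin_tape, oil_bottle, grease_pot, small_tape from where it was at the start of the episode above 0.025 m or angle between any of stud_jar, thin_tape, oil_bottle, grease_pot, small_tape's own z axis and vertical above 0.3 rad).
It also fails if it takes over 48 s, if anything falls off the work surface, if the arm or the gripper's body presses on something with over 40 N, if the wrist force passes 120 N, or if a joint passes its speed limit or range.

### The arm

A 6-joint arm with a two-finger parallel gripper is mounted at the origin on a cart in front of the work surface, level with it; the furniture and walls round the work are solid. World frame = base frame: x ahead of the robot, y to its left, z up, the work surface at z = 0. Lengths are in m, angles in rad, forces in N, time in s.
With the tool pointing down it reaches from about 0.375 to 0.9 m from the base axis. Payload 3.1 kg.
Tool frame: the origin (TCP) lies midway between the tips of the shut fingers; the grasp point (between the pads) lies 19 mm behind it; z points along the fingers, y is the direction in which the jaws open and shut (so a half turn about z gives the same grasp; the last joint's range is limited). The gripper opens to 85 mm and grips with 20 to 120 N. Pads are 22 mm wide; open, the fingers measure 114 mm over their backs; the gripper's body (76 mm by 85 mm) begins 54 mm behind the grasp point. The pads swing forward as they close: fully open they stand 13 mm farther back than shut.
Start: joints at [1.063, 0.527, 1.433, -0, 1.181, -0.178], TCP at [0.202, 0.592, 0.202] pointing down, gripper open.
Joint ranges: [-3.08, 3.08], [-0.75, 2.2], [0.22, 2.44], [-1.43, 4.57], [0, 2.65], [-2.85, 2.85]. Speed limits (rad/s): [2.79, 2.79, 3.14, 3.14, 3.14, 3.14].

### API

Orientations are given as a unit quaternion [x, y, z, w].
In Python, from station import manip gives the robot as it stands. The module is installed in compiled form; this text tells all that it offers.
- The arm moves only by the tool drive_tool, never from a script. Its argument "deltas" is one flat list of numbers, 4 for each row, row after row: the shift along the tool's x, y, z in cm, then the turn about the tool's z in degrees. A call has 1 to 12 rows; each row is the pose to reach, as a shift and turn from the pose measured when the call began, along the tool's axes at that moment; what a row does not reach only later rows make up. A row lasts 1/10 s, in which the tool goes at most 50 mm and 8.59 degrees, less where a joint would pass 70% of its speed; a pose out of reach is approached as far as the arm can. A call with a gripper value outside its range is refused whole. "hand" is the finger opening in cm, from 0 to 8.54, set as the call begins (left out, the last holds). The fingers move at their own pace and stop on an object; "squeeze" is the grip in N (left out, the last holds). Time passes only in rows, so rows that repeat a pose let the fingers close. It gives the time, the measured TCP pose, the force and the opening at its end, in the units of the state.
- manip.sense(): the state, without advancing time (a new reading comes with each control period).
- manip.snapshot(name): name is "scene" or "top" or "wrist"; returns a dict with "frame" (420x560x3 uint8, red, green, blue), "depth" (420x560 float32, m along the optical axis (not along the pixel's ray), 0 where there is no reading), "fx", "fy", "cx", "cy" (pixels), "R" (3x3) and "t" (3): a world point X has camera coordinates R X + t. Camera axes: x right, y down, z forward; pixel columns grow to the right and rows downward; lengths in m; the calibration is good to about 2 mm. A picture is of the moment at which its call begins.
- manip.sign_off(): hands the job in, once; it reports no verdict.
The state is a dict: "t": time; "q": joint angles; "qd": joint speeds; "tau": joint torques, N m; "tcp_pos": TCP position; "tool_rot": TCP orientation; "force": force on the tool from outside, world axes, zero at the start; "ft_torque": the same for the moment, N m; "finger_gap": opening from 0.0 (shut) to 1.0 (fully open).
Only numpy, scipy, OpenCV 4.12 (cv2) and the standard library are available. Lean on these libraries where they do the work, as an engineer would, in place of code of your own. Each camera call takes 0.05 s, during which the arm holds its last target.

## Working session

There is one attempt and no reset: what is moved stays moved. The work goes in short steps, Python scripts to look and compute and a tool call to move; the robot and the scene stay as the last step left them, time stands still between calls to the robot, and variables do not carry over. Pictures are saved under pics/ and viewed, and the job is handed in when it is done.

Besides the shell and the picture viewer there is one more tool, called by a JSON object that holds its "fn" and its "kwargs". drive_tool: Moves the arm, as the interface text tells. Its arguments: {"type":"object","properties":{"deltas":{"type":"array"},"hand":{"type":"number"},"squeeze":{"type":"number"}},"required":["deltas"]}

```bash
mkdir -p pics; cat > h.py <<'E'
import numpy as np, cv2
from station import manip
def snap(n,out=None):
    s=manip.snapshot(n)
    np.savez(f'{n}.npz',**{k:np.asarray(v) for k,v in s.items()})
    if out: cv2.imwrite(f'pics/{out}.png',s['frame'][:,:,::-1])
    return s
def load(n): return dict(np.load(f'{n}.npz'))
def world(s,u,v,d=None,z=None):
    """pixel -> world, by depth or by plane z"""
    ray=np.array([(u-s['cx'])/s['fx'],(v-s['cy'])/s['fy'],1.0]); R=s['R'];t=s['t']
    c=-R.T@t; r=R.T@ray
    if z is not None: return c+r*(z-c[2])/r[2]
    if d is None: d=s['depth'][int(round(v)),int(round(u))]
    return c+r*d
def cloud(s):
    v,u=np.mgrid[0:420,0:560]; d=s['depth']
    P=np.stack([(u-s['cx'])/s['fx']*d,(v-s['cy'])/s['fy']*d,d],-1)
    return (P-s['t'])@s['R']
E
python3 - <<'E'
from h import *
for n in ["scene","top","wrist"]:
    s=snap(n,n+"0"); print(n,s['fx'],s['cx'],s['cy'],-s['R'].T@s['t'],s['R'].round(3).tolist())
print(manip.sense())
E
```

```text
scene 410.58648146594425 283.6124316298481 207.58389349718527 [ 0.47867566 -0.77631858  0.71138027] [[0.991, -0.135, -0.001], [-0.097, -0.709, -0.699], [0.094, 0.692, -0.716]]
top 406.66079797305053 284.4947778123929 208.6914008982464 [ 0.35011617 -0.14600229  0.94655383] [[-0.162, -0.987, -0.003], [-0.959, 0.158, -0.235], [0.232, -0.035, -0.972]]
wrist 375.6856758861517 286.7778970901553 208.32017297562987 [0.14041123 0.61332314 0.37169852] [[0.322, 0.947, -0.003], [0.915, -0.311, 0.258], [0.244, -0.086, -0.966]]
{'t': 0.15, 'q': array([ 1.06352872e+00,  5.28265324e-01,  1.43359119e+00,  5.59449380e-06,
        1.18139030e+00, -1.78459296e-01]), 'qd': array([ 1.59866829e-03, -1.74340121e-03, -4.72489260e-03, -9.40621745e-04,
       -7.40928648e-04, -2.45029069e-06]), 'tau': array([ 6.28314938e-04, -4.42742515e+01, -1.78276366e+01, -2.52955579e-04,
        5.64246846e-03, -1.19776121e-05]), 'tcp_pos': array([0.20148081, 0.59101796, 0.201456  ]), 'tool_rot': array([ 1.63665544e-01,  9.86515537e-01, -7.78067297e-04, -2.80487216e-04]), 'force': array([-0.67513946,  0.34426091, -0.41755517]), 'ft_torque': array([-0.01216128,  0.06514447, -0.04414762]), 'finger_gap': 0.9959470018191623}
```

View pics/scene0.png

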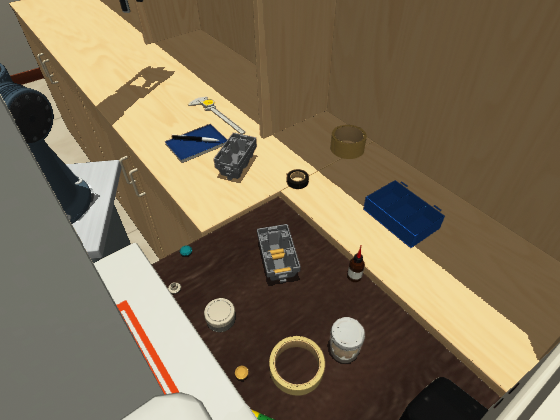

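View pics/top0.png

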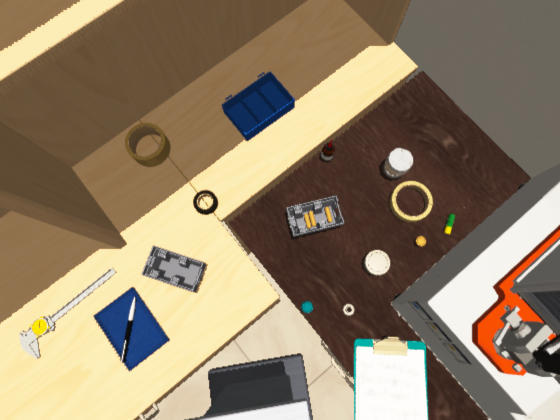

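View pics/wrist0.png

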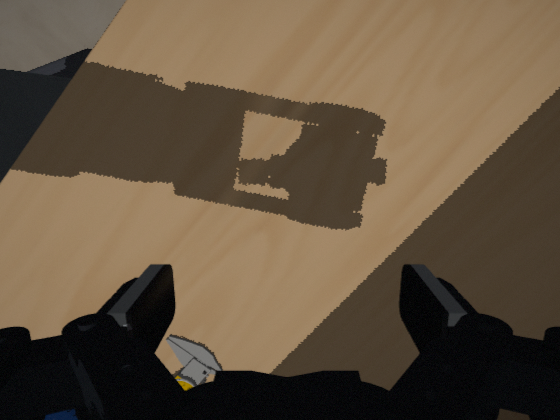

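```bash
python3 - <<'E'
from h import *
s=load('top')
f=s['frame'][:,:,::-1]
a=cv2.resize(f[230:305,130:220],None,fx=7,fy=7,interpolation=cv2.INTER_CUBIC)
b=cv2.resize(f[185:245,275:355],None,fx=8,fy=8,interpolation=cv2.INTER_CUBIC)
cv2.imwrite('pics/ta.png',a);cv2.imwrite('pics/tb.png',b)
for u,v in [(175,268),(315,216),(230,280),(260,270),(398,160),(410,201),(377,263),(328,155),(205,202)]:
    print(u,v,world(s,u,v).round(3))
s2=load('scene');f=s2['frame'][:,:,::-1]
cv2.imwrite('pics/sa.png',cv2.resize(f[120:190,205:270],None,fx=8,fy=8,interpolation=cv2.INTER_CUBIC))
cv2.imwrite('pics/sb.png',cv2.resize(f[215:290,245:315],None,fx=8,fy=8,interpolation=cv2.INTER_CUBIC))
E
```

```text
175 268 [0.475 0.086 0.027]
315 216 [ 0.545 -0.248  0.011]
230 280 [ 0.43  -0.029  0.003]
260 270 [ 0.515 -0.064 -0.756]
398 160 [ 0.629 -0.451  0.072]
410 201 [ 0.545 -0.479  0.004]
377 263 [ 0.411 -0.362  0.034]
328 155 [ 0.677 -0.3    0.046]
205 202 [0.624 0.006 0.   ]
```

View pics/ta.png

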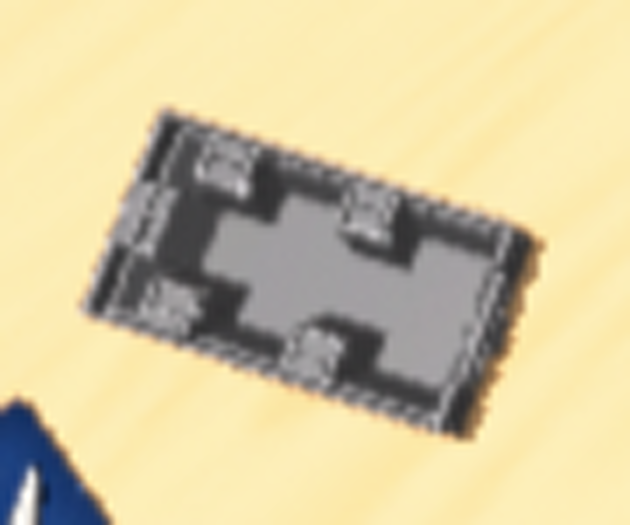

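View pics/tb.png

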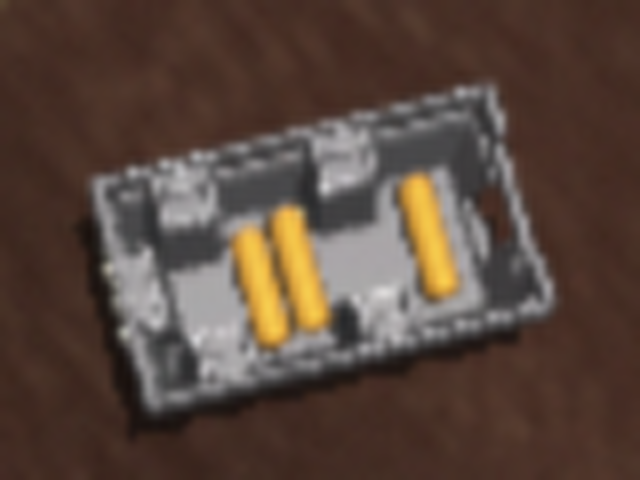

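View pics/sa.png

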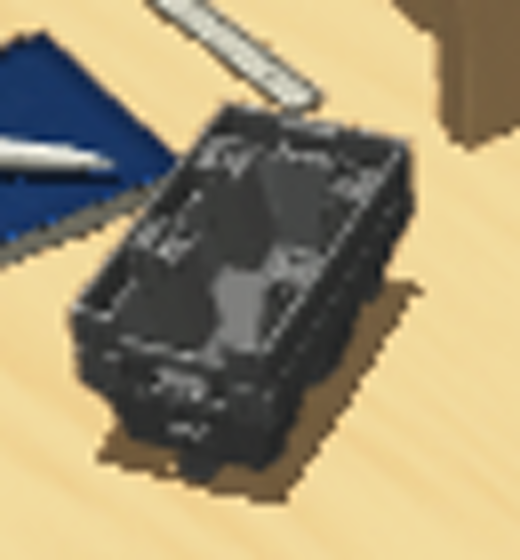

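View pics/sb.png

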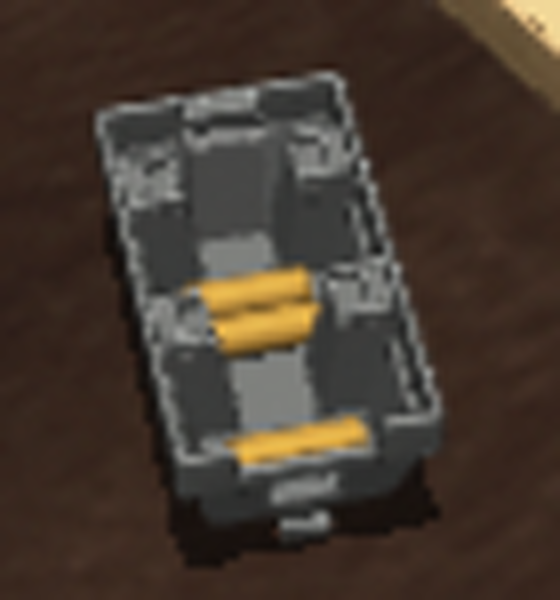

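```bash
python3 - <<'E'
from h import *
s=load('top')
def P(x,y,z,o,f): return world(s,o[0]+x/f-0.5+.5/f,o[1]+y/f-.5+.5/f,z=z)
oa=(130,230);ob=(275,185)
A=[P(x,y,.066,oa,7) for x,y in [(165,112),(90,312),(445,425),(512,228)]]
B=[P(x,y,.05,ob,8) for x,y in [(98,182),(152,405),(550,310),(490,92)]]
for n,C in (('spare',A),('loaded',B)):
    C=np.array(C); print(n,C[:,:2].round(4).tolist())
    f=(C[0]+C[1])/2; b=(C[2]+C[3])/2; d=f-b
    print(' centre',C.mean(0).round(4),'heading',np.degrees(np.arctan2(d[1],d[0])),'len',np.linalg.norm(d),'w',np.linalg.norm((C[0]-C[1])),np.linalg.norm(C[3]-C[2]))
    w=(C[1]-C[0]+C[2]-C[3]); print(' head from side',np.degrees(np.arctan2(w[1],w[0]))-90+180)
E
```

```text
spare [[0.5255, 0.1187], [0.4676, 0.1468], [0.4161, 0.043], [0.4721, 0.016]]
 centre [0.4703 0.0811 0.066 ] heading 63.04155930188529 len 0.11578777395941933 w 0.06440460627345805 0.06218520547571505
 head from side 244.19955553487267
loaded [[0.5667, -0.1839], [0.501, -0.1882], [0.5094, -0.3031], [0.5745, -0.2986]]
 centre [ 0.5379 -0.2434  0.05  ] heading 94.06363757630412 len 0.11508522566562601 w 0.06582309753190091 0.0652358186713416
 head from side -86.12196576863221
```

```bash
python3 - <<'E'
from h import *
for n in ['top','scene']:
    C=cloud(load(n)).reshape(-1,3)
    m=(C[:,2]>.09)&(C[:,2]<.5)&(C[:,0]>.3)&(C[:,0]<.75)&(C[:,1]>-.6)&(C[:,1]<.6)
    Q=C[m]; 
    k=np.floor(Q[:,:2]/.05).astype(int)
    from collections import Counter
    print(n,sorted((tuple((np.array(a)*.05).round(2).tolist()),b) for a,b in Counter(map(tuple,k)).items() if b>5))
q=manip.sense()
R=np.array([[-.946,.323,0],[.323,.946,0],[0,0,-1]])
from scipy.spatial.transform import Rotation as Ro
R=Ro.from_quat(q['tool_rot']).as_matrix(); print(R.round(3))
# target over spare: camera looks; tool x dir at 243.5
print(R.T@(np.array([.470,.081,.2])-q['tcp_pos']))
E
```

```text
top [((0.3, -0.55), 1831), ((0.3, -0.5), 1141), ((0.3, -0.45), 1126), ((0.3, -0.4), 857), ((0.35, -0.6), 1040), ((0.35, -0.55), 1066), ((0.35, -0.5), 1043), ((0.35, -0.45), 346), ((0.4, -0.6), 1079), ((0.4, -0.55), 551), ((0.45, -0.6), 33), ((0.5, 0.15), 9), ((0.5, 0.2), 851), ((0.55, 0.15), 488), ((0.55, 0.2), 1627), ((0.6, 0.2), 1290), ((0.6, 0.25), 131), ((0.65, 0.25), 1038), ((0.7, 0.25), 498), ((0.7, 0.3), 250)]
scene [((0.3, -0.6), 9), ((0.3, -0.55), 580), ((0.3, -0.5), 1046), ((0.3, -0.45), 1027), ((0.3, -0.4), 189), ((0.35, -0.6), 1654), ((0.35, -0.55), 1587), ((0.35, -0.5), 727), ((0.35, -0.45), 59), ((0.4, -0.6), 1400), ((0.4, -0.55), 235), ((0.5, 0.15), 126), ((0.5, 0.2), 290), ((0.55, 0.15), 458), ((0.55, 0.2), 1601), ((0.6, 0.2), 1681), ((0.6, 0.25), 115), ((0.65, 0.2), 7), ((0.65, 0.25), 1577), ((0.7, 0.25), 955), ((0.7, 0.3), 442)]
[[-0.946  0.323 -0.001]
 [ 0.323  0.946 -0.001]
 [ 0.    -0.002 -1.   ]]
[-0.41882805 -0.39598252  0.00197513]
```

{"fn": "drive_tool", "kwargs": {"deltas": [-3.2,-3.4,0,-6.8,-6.5,-6.8,0,-13.7,-9.7,-10.2,0,-20.5,-13,-13.6,0,-27.3,-16.2,-17,0,-34.2,-19.5,-20.4,0,-41,-22.8,-23.8,0,-47.8,-26,-27.1,0.5,-54.7,-30,-30.2,1,-61.5,-34,-33.3,1.5,-68.3,-38,-36.4,2,-75.2,-41.9,-39.6,2.5,-82], "hand": 8.5}}

```text
t: 1.35
tcp_pos: [0.4628, 0.0921, 0.1783]
tool_rot: [-0.526, 0.851, -0.0, -0.001]
force: [0.8, 0.8, 0.2]
finger_gap: 0.995
```

{"fn": "drive_tool", "kwargs": {"deltas": [0,0,0,0,0,0,0,0]}}

```text
t: 1.55
tcp_pos: [0.4629, 0.091, 0.1779]
tool_rot: [-0.524, 0.852, 0.0, -0.001]
force: [-0.3, 0.3, 0.5]
finger_gap: 0.995
```

```bash
python3 - <<'E'
from h import *
s=snap('wrist','w1'); q=manip.sense(); print(q['tcp_pos'],q['tool_rot'],q['q'],q['qd'].round(3))
np.save('tcp_w1.npy',np.r_[q['tcp_pos'],q['tool_rot']])
E
```

```text
[0.46197201 0.09213657 0.17796738] [-5.24933482e-01  8.51142242e-01  3.86439946e-04 -1.25430148e-03] [-4.04698728e-02  3.59275758e-01  1.83324898e+00 -9.34851202e-04
  9.51580275e-01 -2.71599764e+00] [ 0.036 -0.014  0.014 -0.    -0.001 -0.003]
```

View pics/w1.png

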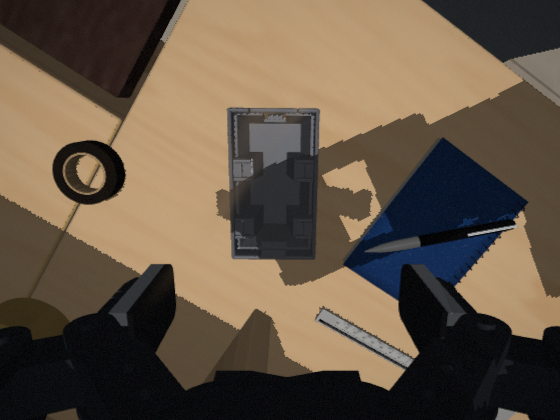

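```bash
python3 - <<'E'
from h import *
s=load('wrist');f=s['frame'][:,:,::-1][95:275,215:335]
cv2.imwrite('pics/w1a.png',cv2.resize(f,None,fx=3.3333,fy=3.3333,interpolation=cv2.INTER_CUBIC))
f2=np.clip(f.astype(float)*2.5,0,255).astype(np.uint8)
cv2.imwrite('pics/w1b.png',cv2.resize(f2,None,fx=3.3333,fy=3.3333,interpolation=cv2.INTER_CUBIC))
C=cloud(s); 
for v in [108,112,130,180,230,256,258]:
    print(v,[tuple(C[v,u].round(4)) for u in (229,232,318)])
E
```

```text
108 [(np.float64(0.4716), np.float64(0.0144), np.float64(0.0641)), (np.float64(0.4695), np.float64(0.0155), np.float64(0.065)), (np.float64(0.4087), np.float64(0.0459), np.float64(-0.001))]
112 [(np.float64(0.4728), np.float64(0.017), np.float64(0.0651)), (np.float64(0.4711), np.float64(0.0179), np.float64(0.0634)), (np.float64(0.4147), np.float64(0.0462), np.float64(0.0649))]
130 [(np.float64(0.479), np.float64(0.0282), np.float64(0.0651)), (np.float64(0.4784), np.float64(0.0291), np.float64(0.0563)), (np.float64(0.4203), np.float64(0.058), np.float64(0.0638))]
180 [(np.float64(0.4974), np.float64(0.0611), np.float64(0.0645)), (np.float64(0.4952), np.float64(0.0621), np.float64(0.0649)), (np.float64(0.437), np.float64(0.1052), np.float64(-0.0013))]
230 [(np.float64(0.5361), np.float64(0.1108), np.float64(-0.0015)), (np.float64(0.5147), np.float64(0.0973), np.float64(0.0648)), (np.float64(0.4583), np.float64(0.1498), np.float64(-0.0009))]
256 [(np.float64(0.5492), np.float64(0.1345), np.float64(-0.0012)), (np.float64(0.5254), np.float64(0.1167), np.float64(0.0646)), (np.float64(0.4701), np.float64(0.1746), np.float64(-0.0016))]
258 [(np.float64(0.5501), np.float64(0.1363), np.float64(-0.0008)), (np.float64(0.5262), np.float64(0.1182), np.float64(0.0648)), (np.float64(0.4711), np.float64(0.1768), np.float64(-0.0022))]
```

View pics/w1b.png

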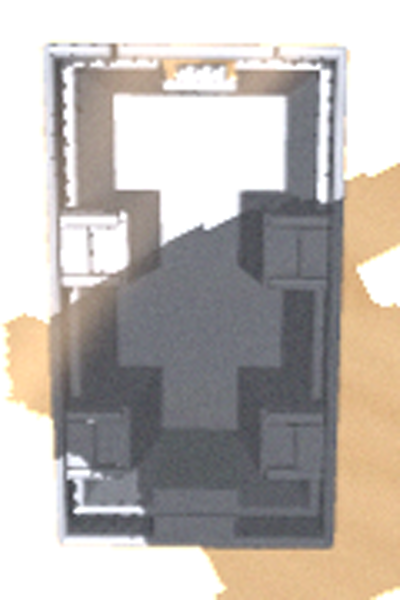

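```bash
cat >> h.py <<'E'
def rimfit(s,c,zr,rad=.08):
    C=cloud(s).reshape(-1,3); m=(s['depth'].reshape(-1)>0)&(abs(C[:,2]-zr)<.004)&(np.hypot(C[:,0]-c[0],C[:,1]-c[1])<rad)
    Q=C[m][:,:2]; r=cv2.minAreaRect((Q*1000).astype(np.float32)); 
    return r,m.sum(),np.median(C[m][:,2])
def four(C):
    C=np.array(C);f=(C[0]+C[1])/2; b=(C[2]+C[3])/2; d=f-b; w=C[0]-C[1]+C[3]-C[2]
    print(' centre',C.mean(0).round(4),'head',np.degrees(np.arctan2(d[1],d[0])).round(2),'headside',np.degrees(np.arctan2(w[1],w[0])).round(2),'len',np.linalg.norm(d).round(4),'w',(np.linalg.norm(w)/2).round(4))
    return C.mean(0)
E
python3 - <<'E'
from h import *
s=load('wrist')
print(rimfit(s,(.47,.08),.065))
P=lambda x,y:world(s,215+x/3.3333-.5,95+y/3.3333-.5,z=.066)
four([P(60,546),P(333,547),P(347,45),P(46,45)])
E
```

```text
(((470.39501953125, 81.64637756347656), (119.4581527709961, 68.16010284423828), 62.72959899902344), np.int64(2825), np.float64(0.06369349925944376))
 centre [0.4693 0.0811 0.066 ] head 62.72 headside -26.88 len 0.1171 w 0.0658
```

```bash
python3 - <<'E'
from h import *
s=load('wrist');C=cloud(s);p=np.load('tcp_w1.npy')
from scipy.spatial.transform import Rotation as Ro
R=Ro.from_quat(p[3:]).as_matrix()
T=(C-p[:3])@R
for v in range(260,330,6):
  print(v,[(u,*(T[v,u]*1000).round(1)) for u in (125,145,160,170) if s['depth'][v,u]<.3])
m=(s['depth']>0)&(s['depth']<.3)&(abs(T[...,0])<.02)
print((T[m][:,2].max()*1000), np.sort(T[m][:,2])[-200:][::20]*1000)
mm=m&(T[...,1]>0); print(T[mm][:,1].min()*1000); mm=m&(T[...,1]<0); print(T[mm][:,1].max()*1000)
d=np.array([.4702,.0815,0])-p[:3]; h=np.radians(62.8); g=np.array([.4702,.0815,.047])+.018*np.array([np.cos(h),np.sin(h),0])
print(g,(R.T@(g-p[:3])*100).round(2))
E
```

```text
260 []
266 [(160, np.float64(10.8), np.float64(-46.2), np.float64(-47.1)), (170, np.float64(9.1), np.float64(-43.9), np.float64(-43.4))]
272 [(145, np.float64(10.4), np.float64(-49.9), np.float64(-51.4)), (160, np.float64(10.3), np.float64(-44.9), np.float64(-51.2)), (170, np.float64(7.4), np.float64(-43.6), np.float64(-44.7))]
278 [(145, np.float64(10.6), np.float64(-48.0), np.float64(-56.6)), (160, np.float64(9.4), np.float64(-44.0), np.float64(-54.0)), (170, np.float64(5.1), np.float64(-43.8), np.float64(-44.9))]
284 [(125, np.float64(6.9), np.float64(-56.4), np.float64(-53.4)), (145, np.float64(10.5), np.float64(-46.5), np.float64(-60.7)), (160, np.float64(7.7), np.float64(-43.8), np.float64(-55.1)), (170, np.float64(2.8), np.float64(-43.9), np.float64(-45.0))]
290 [(125, np.float64(6.4), np.float64(-55.0), np.float64(-56.8)), (145, np.float64(10.3), np.float64(-45.2), np.float64(-64.4)), (160, np.float64(5.5), np.float64(-44.0), np.float64(-55.1)), (170, np.float64(0.9), np.float64(-43.8), np.float64(-46.0))]
296 [(125, np.float64(10.6), np.float64(-49.5), np.float64(-68.8)), (1
[... 950 characters left out ...]

320 [(125, np.float64(8.7), np.float64(-45.5), np.float64(-78.9)), (145, np.float64(3.2), np.float64(-43.9), np.float64(-69.9)), (160, np.float64(-4.2), np.float64(-44.0), np.float64(-57.8)), (170, np.float64(-10.0), np.float64(-44.0), np.float64(-48.3))]
326 [(125, np.float64(6.4), np.float64(-46.1), np.float64(-78.1)), (145, np.float64(1.7), np.float64(-43.7), np.float64(-70.8)), (160, np.float64(-6.3), np.float64(-44.1), np.float64(-58.1))]
127.99152688165513 [120.28973953 120.40445163 120.56085695 120.70429882 120.80602227
 121.10381707 121.40902656 122.01742346 122.8311222  124.77534647]
0.0015112057794039009
-0.0015175977259088624
[0.47842776 0.09750949 0.047     ] [-1.24 -1.26 13.09]
```

```bash
python3 - <<'E'
from h import *
s=load('wrist');C=cloud(s);p=np.load('tcp_w1.npy')
from scipy.spatial.transform import Rotation as Ro
R=Ro.from_quat(p[3:]).as_matrix()
for X in [(11,-43,-13),(-11,-43,-13),(11,-43,-44),(-11,-43,-44),(11,-43,0)]:
    c=s['R']@(R@(np.array(X)/1000)+p[:3])+s['t']; print(X,s['fx']*c[0]/c[2]+s['cx'],s['fy']*c[1]/c[2]+s['cy'])
print((R.T@(-s['R'].T@s['t']-p[:3])*1000).round(1))
T=(C-p[:3])@R
for v in (266,275,285,295,305):
    us=[u for u in range(150,200) if s['depth'][v,u]<.22 and s['depth'][v,u]>0]
    print(v,us[-1],[(T[v,u]*1000).round(1).tolist() for u in us[-3:]], [ (T[v,u+400-150]*1000).round(1).tolist() for u in ()])
f=s['frame'][:,:,::-1][250:340,90:210]
cv2.imwrite('pics/w1c.png',cv2.resize(f,None,fx=5,fy=5,interpolation=cv2.INTER_CUBIC))
E
```

```text
(11, -43, -13) 192.43546739723428 234.15389650415352
(-11, -43, -13) 195.62120243378973 279.8750654135266
(11, -43, -44) 171.51989583317635 261.8757112801299
(-11, -43, -44) 176.21539800128653 316.1665524740349
(11, -43, 0) 199.11607659971506 225.29931606227302
[  64.6   -1.1 -170.3]
266 171 [[9.6, -43.9, -44.5], [9.1, -43.9, -43.4], [8.3, -44.1, -41.5]] []
275 173 [[5.5, -43.8, -43.3], [5.0, -43.9, -42.1], [4.0, -44.2, -40.0]] []
285 173 [[1.3, -44.3, -43.0], [0.8, -44.3, -41.9], [1.2, -43.6, -42.7]] []
295 174 [[-2.3, -44.0, -43.8], [-3.0, -44.0, -42.5], [-3.8, -44.1, -41.0]] []
305 175 [[-7.0, -44.3, -42.8], [-7.7, -44.3, -41.5], [-7.8, -44.0, -41.4]] []
```

View pics/w1c.png

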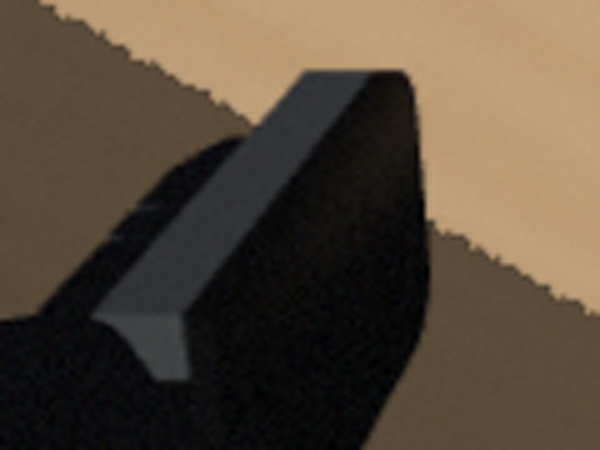

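```bash
python3 - <<'E'
from h import *
s=snap('scene','s1'); p=np.load('tcp_w1.npy')
c=s['R']@p[:3]+s['t']; u=s['fx']*c[0]/c[2]+s['cx'];v=s['fy']*c[1]/c[2]+s['cy'];print(u,v)
f=s['frame'][:,:,::-1].copy()
f=f[int(v)-75:int(v)+45,int(u)-75:int(u)+75]
f=cv2.resize(f,None,fx=5,fy=5,interpolation=cv2.INTER_CUBIC); print(s['depth'][int(v),int(u)],c[2])
cv2.circle(f,(int((u-int(u)+75.5)*5),int((v-int(v)+75.5)*5)),4,(0,0,255),-1)
cv2.imwrite('pics/s1a.png',f)
from scipy.spatial.transform import Rotation as Ro
R=Ro.from_quat(p[3:]).as_matrix()
T=(cloud(s)-p[:3])@R*1000
m=(abs(T[...,0])<20)&(abs(T[...,1])<60)&(T[...,2]>-120)&(T[...,2]<5)
print(m.sum()); Q=T[m]; print(Q[Q[:,2].argsort()][-12:].round(1))
E
```

```text
227.75566309355 106.56380972713613
1.311716 0.9812807817771714
722
[[  4.5  43.4 -45.9]
 [ -4.7  45.3 -45.8]
 [ 10.6  48.1 -45.7]
 [ 12.6  42.  -45.3]
 [ 10.6 -44.8 -45.3]
 [ 11.1 -42.6 -45.1]
 [  5.7  43.  -44. ]
 [  0.8  42.9 -44. ]
 [ -4.2  42.8 -44. ]
 [ -8.4  44.8 -43.9]
 [  6.9 -48.1 -43.9]
 [  1.2 -48.1 -43.3]]
```

View pics/s1a.png

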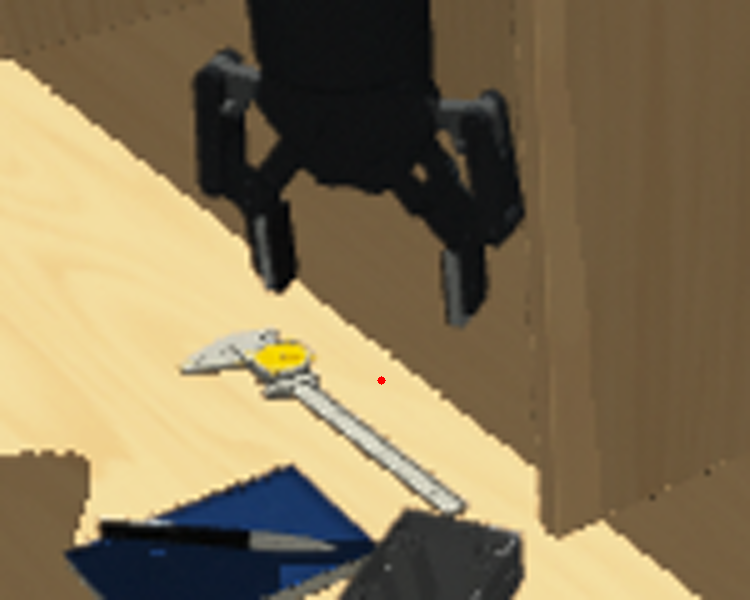

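{"fn": "drive_tool", "kwargs": {"deltas": [-1.24,-1.26,2,0.5,-1.24,-1.26,4,0.5,-1.24,-1.26,4,0.5,-1.24,-1.26,4,0.5], "hand": 6.8}}

```text
t: 2.05
tcp_pos: [0.477, 0.0995, 0.1381]
tool_rot: [-0.523, 0.852, 0.001, -0.002]
force: [0.6, 0.2, 1.4]
finger_gap: 0.797
```

```bash
cat >> h.py <<'E'
from scipy.spatial.transform import Rotation as Ro
def tool(): 
    q=manip.sense(); return q['tcp_pos'],Ro.from_quat(q['tool_rot']).as_matrix(),q
E
python3 - <<'E'
from h import *
p,R,q=tool(); print(p,q['tool_rot'],q['finger_gap'])
for n in('scene','wrist'):
    s=snap(n,n[0]+'2')
    T=(cloud(s)-p)@R*1000
    m=(abs(T[...,0])<20)&(abs(T[...,1])<60)&(abs(T[...,1])>20)&(T[...,2]>-120)&(T[...,2]<0)&(s['depth']>0)
    Q=T[m]; print(n,m.sum()); print(Q[Q[:,2].argsort()][-14:].round(1))
E
```

```text
[0.47700885 0.09954295 0.13813727] [-5.22863994e-01  8.52413661e-01  7.98225021e-04 -1.88589286e-03] 0.7970885763646272
scene 680
[[ -6.6  34.6 -41.2]
 [ -3.3  33.1 -40.6]
 [ 11.6  36.7 -40.2]
 [  6.8 -39.3 -39.5]
 [ 10.1 -40.6 -39. ]
 [  8.8  35.6 -38.8]
 [ 10.2  40.2 -38.7]
 [  3.6  35.4 -38.6]
 [ -1.6  35.2 -38.4]
 [ -2.7  33.1 -38.2]
 [  1.7  33.7 -37.9]
 [  9.5 -35.2 -37.5]
 [  5.7  34.6 -37.2]
 [  0.1 -38.8 -35.4]]
wrist 35472
[[  3.5  33.2 -35.5]
 [ -2.5  33.2 -35.4]
 [  0.9  33.4 -35.4]
 [ -2.1 -34.9 -35.4]
 [ -8.6  33.6 -35.4]
 [  0.5  33.4 -35.3]
 [ -5.1  33.4 -35.3]
 [ -4.7  33.4 -35.3]
 [  5.  -34.9 -35.2]
 [ -8.7  33.3 -35.1]
 [  4.1  33.3 -34.9]
 [ -2.9 -35.1 -34.8]
 [ -1.6 -35.  -34.8]
 [ -1.5  33.3 -34.7]]
```

View pics/w2.png

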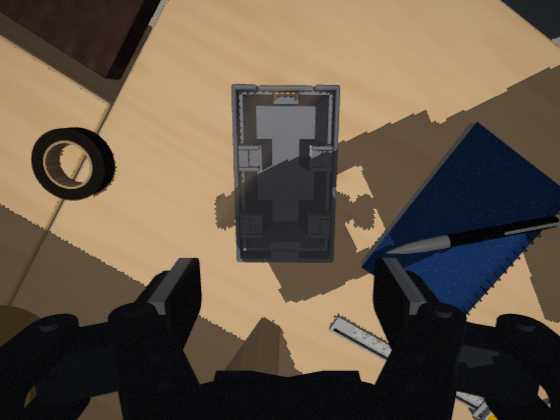

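```bash
python3 - <<'E'
from h import *
p,R,q=tool()
s=load('wrist'); r=rimfit(s,(.47,.08),.065); print(r)
c=np.array([*r[0][0]])/1000; print('tote centre in tool',(R.T@(np.array([*c,.066])-p)*1000).round(1), 'tool x ang',np.degrees(np.arctan2(R[1,0],R[0,0]))%360)
E
```

```text
(((470.4803466796875, 81.901611328125), (119.89032745361328, 68.25151062011719), 62.71501159667969), np.int64(3943), np.float64(0.06368374760458972))
tote centre in tool [18.6 -1.  72.9] tool x ang 243.00798186835954
```

{"fn": "drive_tool", "kwargs": {"deltas": [0,0,3,0,0,0,5.5,0,0,0,7,0,0,0,7.5,0,0,0,7.5,0], "hand": 6}}

```text
t: 2.65
tcp_pos: [0.4781, 0.0991, 0.0642]
tool_rot: [-0.523, 0.853, 0.0, -0.001]
force: [-0.8, -0.7, -0.5]
finger_gap: 0.705
```

{"fn": "drive_tool", "kwargs": {"deltas": [0,0,0,-0.2,0,0,1,-0.2,0,0,3,-0.2,0,0,4.2,-0.2,0,0,4.7,-0.2,0,0,4.7,-0.2], "hand": 8.5, "squeeze": 60}}

```text
t: 3.25
tcp_pos: [0.4776, 0.099, 0.0165]
tool_rot: [-0.524, 0.852, 0.0, -0.001]
force: [0.2, 0.0, 0.4]
finger_gap: 0.994
```

```bash
python3 - <<'E'
from h import *
p,R,q=tool(); print(p,q['force'],q['finger_gap'])
s=snap('scene','s3')
f=s['frame'][:,:,::-1][90:200,190:290]
cv2.imwrite('pics/s3a.png',cv2.resize(f,None,fx=6,fy=5.4,interpolation=cv2.INTER_CUBIC))
s=snap('wrist','w3')
E
```

```text
[0.47762902 0.09903389 0.0164947 ] [0.19490301 0.00820644 0.35397851] 0.9942234059178441
```

View pics/s3a.png

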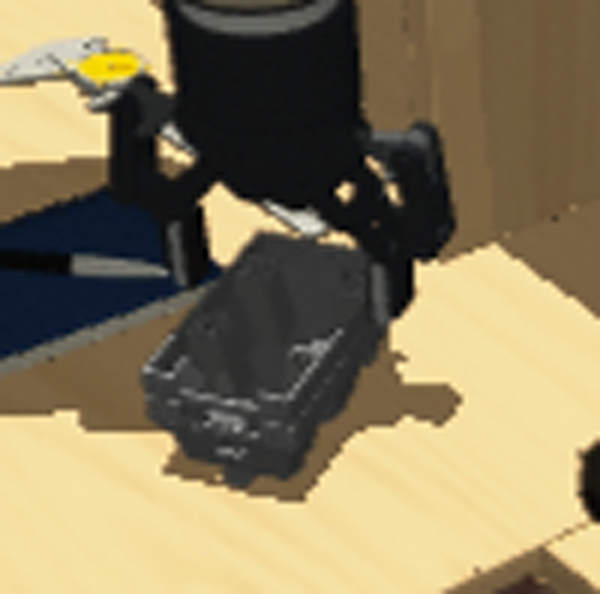

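View pics/w3.png

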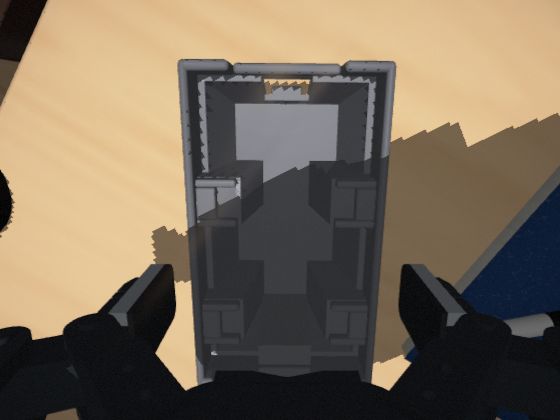

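{"fn": "drive_tool", "kwargs": {"deltas": [0,0,0,0,0,0,0,0,0,0,0,0,0,0,0,0], "hand": 6, "squeeze": 60}}

```text
t: 3.75
tcp_pos: [0.4789, 0.0991, 0.0184]
tool_rot: [-0.524, 0.852, -0.0, 0.0]
force: [0.3, 0.7, 5.1]
finger_gap: 0.778
```

{"fn": "drive_tool", "kwargs": {"deltas": [0,0,-0.3,0,0,0,-0.6,0,0,0,-0.9,0,0,0,-1.2,0,0,0,-1.2,0]}}

```text
t: 4.25
tcp_pos: [0.479, 0.0991, 0.0308]
tool_rot: [-0.524, 0.852, -0.001, 0.0]
force: [0.2, 0.3, -2.0]
finger_gap: 0.772
```

```bash
python3 - <<'E'
from h import *
p,R,q=tool(); print(p,q['force'],q['finger_gap'])
s=snap('scene','s4')
f=s['frame'][:,:,::-1][90:200,190:290]
cv2.imwrite('pics/s4a.png',cv2.resize(f,None,fx=6,fy=5.4,interpolation=cv2.INTER_CUBIC))
E
```

```text
[0.47897377 0.09911574 0.03079346] [ 0.17352986  0.25129745 -1.97479938] 0.7720351824513602
```

View pics/s4a.png

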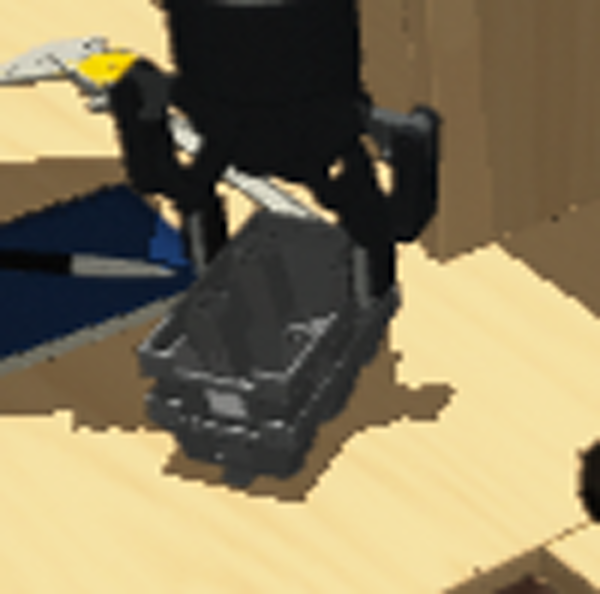

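{"fn": "drive_tool", "kwargs": {"deltas": [0,0,-1,0,0,0,-2,0,0,0,-3,0,0,0,-4.5,0,0,0,-6,0,0,0,-8,0,0,0,-10,0,0,0,-10,0]}}

```text
t: 5.1
tcp_pos: [0.4809, 0.0992, 0.1336]
tool_rot: [-0.524, 0.852, -0.002, 0.003]
force: [-0.0, 0.2, -2.1]
finger_gap: 0.778
```

```bash
python3 - <<'E'
from h import *
p,R,q=tool(); print(p,q['force'],q['ft_torque'],q['finger_gap'])
s=snap('scene','s5')
f=s['frame'][:,:,::-1][60:200,190:300]
cv2.imwrite('pics/s5a.png',cv2.resize(f,None,fx=5,fy=4.2,interpolation=cv2.INTER_CUBIC))
s=snap('wrist','w5')
E
```

```text
[0.48093323 0.09921584 0.13357684] [-0.02453157  0.17804552 -2.05067322] [ 0.02538725 -0.06658874 -0.00173828] 0.7777736796306729
```

View pics/s5a.png

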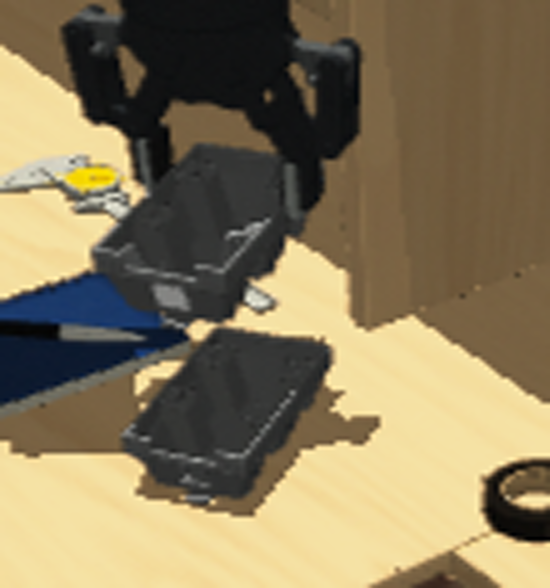

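View pics/w5.png

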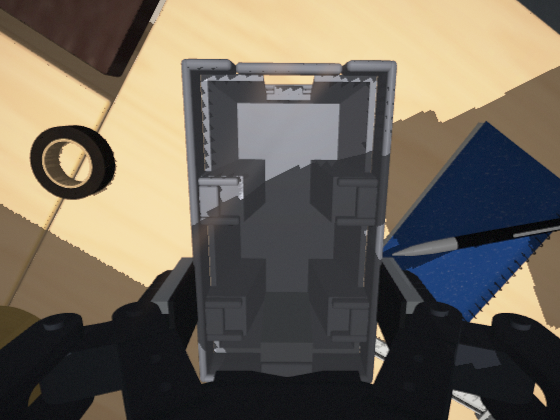

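```bash
cat >> h.py <<'E'
def heldrim(s,p,R):
    """rim of the held tote in tool frame; tilt about tool y, from the long side rims and outside edges"""
    T=(cloud(s)-p)@R*1000
    out=[]
    # rim-top candidates: within tote columns, upper surface: for each row take min z(tool) = highest point in side strips
    for sgn in (-1,1):
        m=(s['depth']>0)&(sgn*T[...,1]>29)&(sgn*T[...,1]<37)&(T[...,0]>13)&(T[...,0]<85)&(T[...,2]>-90)&(T[...,2]<0)
        Q=T[m]
        xb=np.arange(14,85,3); pts=[]
        for x in xb:
            k=abs(Q[:,0]-x)<1.5
            if k.sum()>5: pts.append((x,np.percentile(Q[k][:,2],10)))
        pts=np.array(pts); a=np.polyfit(pts[:,0],pts[:,1],1); out.append((np.degrees(np.arctan(a[0])),a[1],len(pts),Q[:,0].max()))
    return out
E
python3 - <<'E'
from h import *
p,R,q=tool(); s=load('wrist')
print(heldrim(s,p,R))
T=(cloud(s)-p)@R*1000
for v in (62,66,70,75,100,130,160,200): print(v,[T[v,u].round(1).tolist() for u in (186,190,215,290,385,390)])
E
```

```text
[(np.float64(0.018134240087144253), np.float64(-47.21525921704285), 22, np.float64(78.57436917800138)), (np.float64(0.2531169859582359), np.float64(-47.29903965492044), 22, np.float64(78.37596065220717))]
62 [[77.6, -32.3, -46.2], [77.5, -30.9, -46.8], [77.7, -23.4, -45.2], [97.5, 1.0, 132.8], [77.6, 29.8, -46.3], [77.6, 31.3, -46.3]]
66 [[76.4, -32.2, -47.0], [76.4, -31.1, -46.4], [76.2, -23.0, -48.2], [77.3, 0.2, -37.6], [76.3, 29.6, -47.5], [76.3, 31.0, -47.9]]
70 [[75.3, -32.5, -46.2], [75.2, -31.2, -46.3], [75.4, -23.7, -44.6], [76.1, 0.2, -37.0], [75.4, 30.2, -45.1], [75.2, 31.4, -46.8]]
75 [[73.7, -32.5, -46.8], [73.8, -31.5, -45.6], [74.9, -26.0, -32.2], [74.9, 0.2, -31.8], [74.0, 30.8, -43.0], [73.7, 31.4, -46.9]]
100 [[66.2, -32.9, -47.2], [66.2, -31.7, -46.8], [66.6, -27.4, -26.8], [67.0, 0.4, -8.0], [66.2, 30.8, -45.2], [66.2, 32.0, -46.7]]
130 [[56.8, -33.7, -46.5], [56.8, -32.3, -46.8], [55.7, -27.8, -27.6], [54.5, 0.4, -5.2], [56.9, 30.8, -47.7], [56.8, 32.8, -46.3]]
160 [[23.0, -83.1, 132.8], [47.2, -32.7, -47.7], [44.5, -28.4, -27.4], [41.6, 0.5, -5.7], [47.1, 31.7, -47.0], [23.2, 82.1, 132.4]]
200 [[-10.4, -85.4, 132.8], [33.2, -34.0, -46.1], [32.9, -25.7, -44.8], [23.3, 0.5, -5.3], [33.4, 32.7, -46.6], [-10.0, 84.3, 132.1]]
```

{"fn": "drive_tool", "kwargs": {"deltas": [0,0,0,0,0,0,0,0,0,0,0,0,0,0,0,0], "squeeze": 20}}

```text
t: 5.6
tcp_pos: [0.4786, 0.0992, 0.1306]
tool_rot: [-0.524, 0.852, -0.001, 0.0]
force: [-0.3, -0.0, -2.3]
finger_gap: 0.778
```

```bash
python3 - <<'E'
from h import *
p,R,q=tool(); s=snap('wrist'); print(p,q['finger_gap'],heldrim(s,p,R))
E
```

```text
[0.47857074 0.09920053 0.13056945] 0.7779190102778101 [(np.float64(0.2865244846030117), np.float64(-46.4334691313039), 23, np.float64(79.06224754185219)), (np.float64(0.2807133975735288), np.float64(-46.27687741111087), 23, np.float64(78.75908143905492))]
```

```bash
python3 - <<'E'
from h import *
s=load('top');C=cloud(s)
m=(abs(C[...,2])<.012)
# occupancy map of z~0
x0,x1,y0,y1=.25,.75,-.55,.3
for x in np.arange(.62,.28,-.02):
    row=''
    for y in np.arange(.16,-.56,-.02):
        c=s['R']@np.array([x,y,0])+s['t'];u=int(round(s['fx']*c[0]/c[2]+s['cx']));v=int(round(s['fy']*c[1]/c[2]+s['cy']))
        if not(0<=u<560 and 0<=v<420): row+='?';continue
        z=C[v,u,2]; row+='.' if abs(z)<.012 else ('_' if z<-.1 else ('#' if z>.012 else 'o'))
    print('%.2f'%x,row)
E
```

```text
0.62 .........#....o................##...
0.60 .......##...oo......................
0.58 ...........o......######.......#.##.
0.56 .........._.......######......#...#.
0.54 ..................#.#.#.......#...#.
0.52 .###......._.......#.###......##..#.
0.50 #####...........................#...
0.48 #######....._.......................
0.46 .######......_......................
0.44 ...###......._............##....#...
0.42 .....#........_..........####.......
0.40 ..........................##......##
0.38 ..............._.................###
0.36 #.............__o..............#####
0.34 .#.........._____.#..........#######
0.32 #.........________....#.....########
0.30 ........._________..........########
```

```bash
python3 - <<'E'
from h import *
for n in('top','scene'):
    s=snap(n,n[0]+'6');C=cloud(s).reshape(-1,3)
    G={}
    for x,y,z in C: 
        k=(round(x/.04),round(y/.04)); G.setdefault(k,[]).append(z)
    print(n,'   '+' '.join('%5.2f'%(j*.04) for j in range(4,-19,-1)))
    for i in range(21,4,-1):
        print('%.2f'%(i*.04),' '.join('%5.2f'%np.median(G[(i,j)]) if (i,j) in G else '  .  ' for j in range(4,-19,-1)))
E
```

```text
top     0.16  0.12  0.08  0.04  0.00 -0.04 -0.08 -0.12 -0.16 -0.20 -0.24 -0.28 -0.32 -0.36 -0.40 -0.44 -0.48 -0.52 -0.56 -0.60 -0.64 -0.68 -0.72
0.84  0.18  0.01  0.00  0.00  0.00  0.00  0.00  0.00  0.00  0.00  0.01  0.00  0.00  0.00  0.00  0.00  0.00  0.00  0.00  0.14  0.19   .     .  
0.80  0.03  0.00  0.00  0.00  0.00  0.00  0.00  0.00  0.01  0.00  0.00  0.00  0.00  0.00  0.00  0.00  0.00  0.00  0.00  0.00  0.21  0.26   .  
0.76  0.00  0.00  0.01  0.00  0.00  0.00  0.00  0.00  0.00  0.00  0.00  0.00  0.00 -0.00  0.00  0.00  0.00  0.00  0.00  0.00  0.12  0.24   .  
0.72  0.00  0.00  0.00  0.00  0.00  0.00  0.00  0.00  0.00  0.00  0.00 -0.00  0.00  0.00  0.00  0.00  0.00  0.00  0.00  0.00  0.00  0.20  0.18
0.68  0.00  0.00  0.59  0.59  0.59  0.57  0.00  0.00  0.00  0.00  0.00  0.00  0.00  0.00  0.00  0.00  0.00  0.00  0.00  0.00  0.00  0.00  0.16
0.64  0.00  0.00  0.59  0.58  0.02  0.00  0.00  0.00  0.00  0.00  0.00  0.00  0.00  0.00  0.00  0.07  0.07  0.00  0.00  0.00  0.00  0.00  0.11
0.60  0.00  0.00  0.57  0.00  0.00 -0.00  0.00  0.00  0.00  0.00  0.00  0.00  0.00  0.00  0.00  0
[... 3351 characters left out ...]
0.00 -0.00  0.00  0.00  0.00 -0.00 -0.00  0.00  0.00  0.00  0.00  0.00  0.00  0.00  0.26  0.26  0.26  0.28  0.30  0.50  0.47   .  
0.32  0.01  0.00  0.00  0.00 -0.00 -0.04 -0.04   .     .    0.00 -0.00  0.00  0.00  0.26  0.26  0.26  0.26  0.29   .     .     .    0.45   .  
0.28  0.00  0.00 -0.00 -0.08 -0.08   .     .     .     .   -0.00  0.00 -0.00   .     .    0.26  0.26  0.26   .     .     .     .     .     .  
0.24  0.00 -0.11 -0.12 -0.01   .     .     .     .     .     .     .     .     .     .     .     .     .     .     .     .     .     .     .  
0.20 -0.16 -0.10   .     .     .     .     .     .     .     .     .     .     .     .     .     .     .     .     .     .     .     .     .
```

View pics/t6.png

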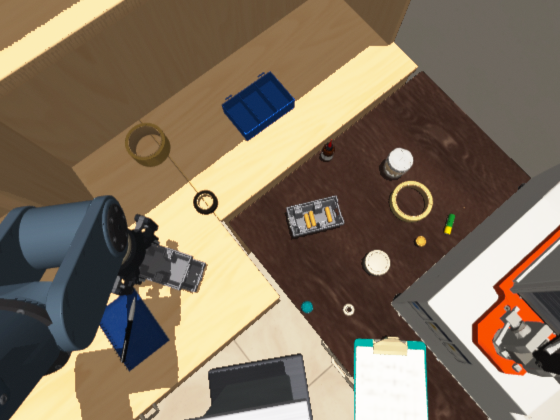

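View pics/s6.png

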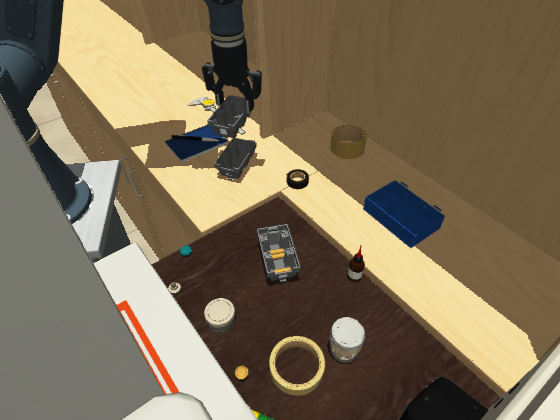

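{"fn": "drive_tool", "kwargs": {"deltas": [1,-0.3,0,6,2.5,-0.7,0,14,4.5,-1.3,0,22,6.5,-1.9,0,30,8.5,-2.5,0,38,10.5,-3,0,46,12.5,-3.6,0,54,14.5,-4.2,0,62,16.5,-4.8,0,70,18.5,-5.4,0,78,20.5,-6,0,86,22,-6.4,0,94], "squeeze": 60}}

```text
t: 6.95
tcp_pos: [0.4368, -0.1274, 0.131]
tool_rot: [0.269, 0.963, -0.0, 0.001]
force: [0.0, 0.2, -1.0]
finger_gap: 0.777
```

```bash
cat >> h.py <<'E'
def goto(x,y,z,ang):
    """needed delta in tool axes, cm, deg for TCP target and tool-x world angle"""
    p,R,q=tool(); d=R.T@(np.array([x,y,z])-p)*100; a=np.degrees(np.arctan2(R[1,0],R[0,0]))
    t=-(ang-a); t=(t+180)%360-180
    print('tcp',p.round(4),'ang',a.round(2),'need',d.round(2),'turn',round(t,2),'F',q['force'].round(1),'gap',round(q['finger_gap'],3),'q',q['q'].round(2))
E
python3 -c "
from h import *
goto(.4163,-.2286,.12,94)"
```

```text
tcp [ 0.4368 -0.1274  0.131 ] ang 148.82 need [-3.48 -9.72  1.11] turn 54.82 F [ 0.   0.2 -1. ] gap 0.777 q [-0.53  0.42  1.92  0.    0.8  -1.56]
```

{"fn": "drive_tool", "kwargs": {"deltas": [-0.4,-1.2,0.1,7,-0.9,-2.5,0.3,14,-1.4,-3.8,0.6,22,-1.9,-5.2,1,30,-2.4,-6.6,2,38,-2.9,-8,3,46,-3.3,-9.2,4,54.8,-3.5,-9.7,5,54.8,-3.5,-9.7,5,54.8]}}

```text
t: 7.85
tcp_pos: [0.4161, -0.2287, 0.08]
tool_rot: [0.681, 0.732, 0.0, 0.0]
force: [-0.4, 0.3, -2.1]
finger_gap: 0.778
```

```bash
python3 -c "
from h import *
goto(.4163,-.2286,.004,94)
s=snap('scene','s7');s=snap('wrist','w7')"
```

```text
tcp [ 0.4161 -0.2287  0.08  ] ang 94.12 need [0.01 0.02 7.6 ] turn 0.12 F [-0.4  0.3 -2.1] gap 0.778 q [-0.74  0.53  1.92  0.    0.69 -0.81]
```

View pics/s7.png

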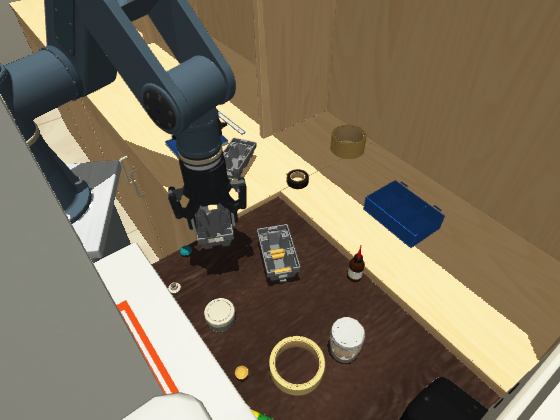

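View pics/w7.png

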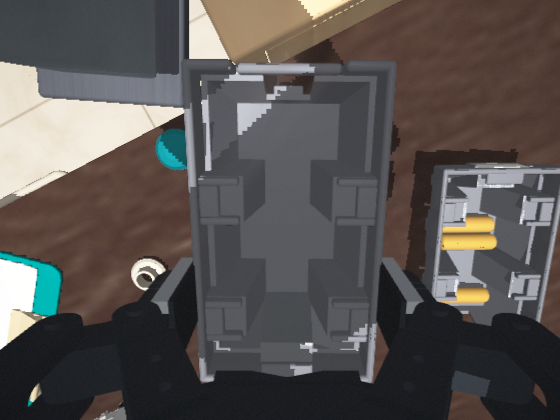

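```bash
python3 -c "
from h import *
s=load('wrist');p,R,q=tool();C=cloud(s);T=(C-p)@R*1000
for u,v in [(175,148),(190,150),(148,272),(165,272),(148,258),(133,272),(55,300)]: print(u,v,C[v,u].round(3),T[v,u].round(0))
print(rimfit(s,(.538,-.243),.05))
"
```

```text
175 148 [ 0.344 -0.192  0.014] [ 41. -70.  67.]
190 150 [ 0.381 -0.178  0.126] [ 52. -32. -45.]
148 272 [ 0.324 -0.279  0.011] [-44. -96.  70.]
165 272 [ 0.372 -0.224  0.124] [  8. -44. -43.]
148 258 [ 0.32  -0.274 -0.001] [-38. -99.  81.]
133 272 [ 0.312 -0.282  0.006] [ -46. -108.   75.]
55 300 [ 0.252 -0.311  0.002] [ -71. -170.   79.]
(((536.4059448242188, -232.12388610839844), (69.21138000488281, 95.18785095214844), 5.340320110321045), np.int64(3834), np.float64(0.047915380561301096))
```

{"fn": "drive_tool", "kwargs": {"deltas": [0,0,2,0,0,0,4,0,0,0,5.8,0,0,0,6.8,0,0,0,7.3,0,0,0,7.5,0,0,0,7.5,0]}}

```text
t: 8.65
tcp_pos: [0.4169, -0.2281, 0.0063]
tool_rot: [0.681, 0.732, 0.0, 0.001]
force: [-0.5, 0.6, -1.8]
finger_gap: 0.776
```

{"fn": "drive_tool", "kwargs": {"deltas": [0,0,0.1,0,0,0,0.2,0,0,0,0.2,0]}}

```text
t: 8.95
tcp_pos: [0.4171, -0.2283, 0.0045]
tool_rot: [0.681, 0.732, 0.0, 0.001]
force: [0.2, 0.6, -2.0]
finger_gap: 0.779
```

{"fn": "drive_tool", "kwargs": {"deltas": [0,0,0.1,0,0,0,0.2,0,0,0,0.2,0]}}

```text
t: 9.25
tcp_pos: [0.4172, -0.2285, 0.0026]
tool_rot: [0.681, 0.732, 0.0, 0.002]
force: [-0.3, -0.9, -0.2]
finger_gap: 0.778
```

{"fn": "drive_tool", "kwargs": {"deltas": [0,0,0,0,0,0,0,0,0,0,0,0,0,0,-2,0,0,0,-5,0,-0.5,3,-9,0,-1,6,-12,0,-1.8,9.5,-13,0,-2.5,12.1,-13.5,0,-2.8,12.1,-13.5,0,-2.8,12.1,-13.5,0], "hand": 8.5}}

```text
t: 10.35
tcp_pos: [0.5389, -0.2472, 0.1376]
tool_rot: [0.681, 0.733, 0.0, 0.001]
force: [0.4, -0.3, 0.6]
finger_gap: 0.997
```

```bash
python3 -c "
from h import *
s=snap('wrist','w8'); goto(.538,-.25,.14,94)
p,R,q=tool()
for c,z,n in (((.538,-.243),.05,'loaded'),((.416,-.21),.05,'spare')):
    r=rimfit(s,c,.0485); print(n,r); c=np.array(r[0][0])/1000; print((R.T@(np.array([*c,.05])-p)*1000).round(1))
"
```

```text
tcp [ 0.5379 -0.2466  0.1372] ang 94.17 need [-0.34 -0.01 -0.28] turn 0.17 F [-0.5  0.6 -0.7] gap 0.997 q [-0.62  0.56  1.58  0.    1.   -0.69]
loaded (((537.8849487304688, -244.49867248535156), (68.12320709228516, 120.34029388427734), 4.7151875495910645), np.int64(3664), np.float64(0.04774722010388162))
[ 2.1  0.1 87.2]
spare (((416.38323974609375, -208.27259826660156), (68.79354858398438, 119.99115753173828), 3.5330541133880615), np.int64(4421), np.float64(0.04748819771584047))
[  47.1 -118.4   87.1]
```

View pics/w8.png

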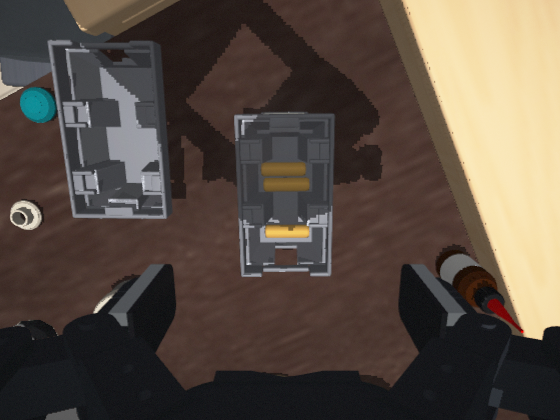

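```bash
cat >> h.py <<'E'
def fit2(s,c,zr,h0,zt=.004):
    """robust rim fit: returns centre, heading; outer L x W"""
    C=cloud(s).reshape(-1,3); m=(s['depth'].reshape(-1)>0)&(abs(C[:,2]-zr)<zt)&(np.hypot(C[:,0]-c[0],C[:,1]-c[1])<.075)
    Q=C[m][:,:2]; best=None
    def ext(a):
        u=np.array([np.cos(a),np.sin(a)]);w=np.array([-u[1],u[0]])
        A=Q@u;B=Q@w
        def edge(A,B,lo):
            # sharpness: extreme of A in bins of B, robust
            b=np.linspace(*np.percentile(B,[4,96]),16); e=[]
            for i in range(15):
                k=(B>=b[i])&(B<b[i+1])
                if k.sum()>3: e.append(A[k].min() if lo else A[k].max())
            return np.array(e)
        return [edge(A,B,1),edge(A,B,0),edge(B,A,1),edge(B,A,0)],u,w
    res=[]
    for a in np.radians(np.arange(h0-4,h0+4,.1)):
        e,u,w=ext(a); res.append(sum(np.mean(abs(x-np.median(x))) for x in e[2:]))
    a=np.radians(h0-4+.1*np.argmin(res)); e,u,w=ext(a); md=[np.median(x) for x in e]
    cc=u*(md[0]+md[1])/2+w*(md[2]+md[3])/2
    return cc,np.degrees(a),md[1]-md[0],md[3]-md[2]
E
python3 -c "
from h import *
s=load('wrist')
p,R,q=tool()
for c,n,h in (((.538,-.243),'loaded',94),((.416,-.21),'spare',94)):
    f=fit2(s,c,.0485,h); print(n,f,(R.T@(np.array([*f[0],.05])-p)*1000).round(1), q['tool_rot'])
t=snap('top','t8'); print(fit2(t,(.538,-.243),.05,94,.006),fit2(t,(.416,-.21),.05,94,.006))
"
```

```text
loaded (array([ 0.53778101, -0.24398899]), np.float64(94.5), np.float64(0.11815175541184586), np.float64(0.06753931166353144)) [ 2.6  0.  87.2] [6.80942231e-01 7.32337113e-01 1.71158024e-04 4.05598650e-05]
spare (array([ 0.41643504, -0.20803353]), np.float64(93.7), np.float64(0.11814365138113131), np.float64(0.06823304500380212)) [  47.3 -118.4   87.1] [6.80942231e-01 7.32337113e-01 1.71158024e-04 4.05598650e-05]Traceback (most recent call last):
  File "<string>", line 7, in <module>
    t=snap('top','t8'); print(fit2(t,(.538,-.243),.05,94,.006),fit2(t,(.416,-.21),.05,94,.006))
                              ~~~~^^^^^^^^^^^^^^^^^^^^^^^^^^^^
  File "h.py", line 67, in fit2
    e,u,w=ext(a); res.append(sum(np.mean(abs(x-np.median(x))) for x in e[2:]))
          ~~~^^^
  File "h.py", line 64, in ext
    return [edge(A,B,1),edge(A,B,0),edge(B,A,1),edge(B,A,0)],u,w
            ~~~~^^^^^^^
  File "h.py", line 59, in edge
    b=np.linspace(*np.percentile(B,[4,96]),16); e=[]
                   ~~~~~~~~~~~~~^^^^^^^^^^
    return _quantile_unchecked(
        a, q, axis, out, overwrite_input, method, keepdims, weights)
    return _ureduce(a,
                    func=_quantile_ureduce_func,
    ...<5 lines>...
                    overwrite_input=overwrite_input,
                    method=method)
    r = func(a, **kwargs)
    result = _quantile(arr,
                       quantiles=q,
    ...<2 lines>...
                       out=out,
                       weights=wgt)
    slices_having_nans = np.isnan(arr[-1, ...])
                                  ~~~^^^^^^^^^
IndexError: index -1 is out of bounds for axis 0 with size 0
```

```bash
python3 -c "
from h import *
goto(.4189,-.2528,.006,94.1)"
```

```text
tcp [ 0.5375 -0.2465  0.137 ] ang 94.15 need [  0.22 -11.87  13.1 ] turn 0.05 F [ 1.   0.  -0.1] gap 0.996 q [-0.62  0.56  1.58  0.    1.   -0.69]
```

{"fn": "drive_tool", "kwargs": {"deltas": [0,-3,0,0,0.1,-6.5,0.5,0,0.2,-9.5,2,0,0.2,-11.5,4.5,0,0.2,-11.9,7.5,0,0.2,-11.9,10,0,0.2,-11.9,12.2,0,0.2,-11.9,13,0,0.2,-11.9,13,0,0.2,-11.9,13,0]}}

```text
t: 11.45
tcp_pos: [0.4185, -0.253, 0.0075]
tool_rot: [0.681, 0.732, 0.0, -0.0]
force: [-0.0, -0.1, 0.1]
finger_gap: 0.999
```

```bash
python3 -c "
from h import *
s=snap('wrist','w9'); goto(.4189,-.2528,.006,94.1)
p,R,q=tool(); f=fit2(s,(.416,-.21),.0485,94);print(f,(R.T@(np.array([*f[0],.05])-p)*1000).round(1))
f=fit2(s,(.538,-.243),.0485,94);print(f,(R.T@(np.array([*f[0],.05])-p)*1000).round(1))"
```

```text
tcp [ 0.4189 -0.2533  0.0079] ang 94.15 need [0.05 0.01 0.19] turn 0.05 F [ 0.  -0.9 -0.1] gap 0.994 q [-0.77  0.69  1.91  0.    0.54 -0.85]
(array([ 0.41742132, -0.22651275]), np.float64(93.6), np.float64(0.0804896670101519), np.float64(0.06835030465403735)) [ 26.8   0.5 -42.2]
(array([ 0.50896231, -0.2464303 ]), np.float64(94.5), np.float64(0.1181481391911644), np.float64(0.011688651776189662)) [  0.3  90.4 -42.1]
```

View pics/w9.png

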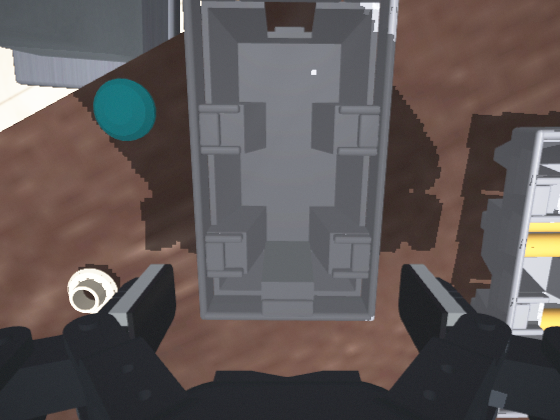

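{"fn": "drive_tool", "kwargs": {"deltas": [0,0,0.25,0,0,0,0.25,0,0,0,0.25,0,0,0,0.25,0,0,0,0.25,0], "hand": 6, "squeeze": 40}}

```text
t: 12.0
tcp_pos: [0.4197, -0.2542, 0.0063]
tool_rot: [0.681, 0.732, 0.0, 0.002]
force: [-0.5, -1.6, 6.3]
finger_gap: 0.784
```

{"fn": "drive_tool", "kwargs": {"deltas": [0,0,-0.5,0,0,0,-1.5,0,0,0,-3,0,0,0,-4.5,0,0,0,-6,0,0,0,-7,0,0,0,-7,0]}}

```text
t: 12.7
tcp_pos: [0.4201, -0.2545, 0.0777]
tool_rot: [0.681, 0.732, 0.0, 0.003]
force: [-0.1, 0.1, -2.0]
finger_gap: 0.775
```

```bash
python3 -c "
from h import *
s=snap('wrist','w10'); s2=snap('scene','s10'); goto(.5,-.2,.1,94.8)
p,R,q=tool(); print(heldrim(s,p,R))"
```

```text
tcp [ 0.4194 -0.2539  0.0763] ang 94.16 need [ 4.78  8.44 -2.36] turn -0.64 F [ 0.2 -0.4 -2.8] gap 0.781 q [-0.77  0.55  1.88  0.    0.7  -0.85]
[(np.float64(7.948245131595142), np.float64(-51.709396981646904), 24, np.float64(84.99188649756282)), (np.float64(0.383629153216018), np.float64(-43.36036577900118), 24, np.float64(84.99294320085193))]
```

View pics/w10.png

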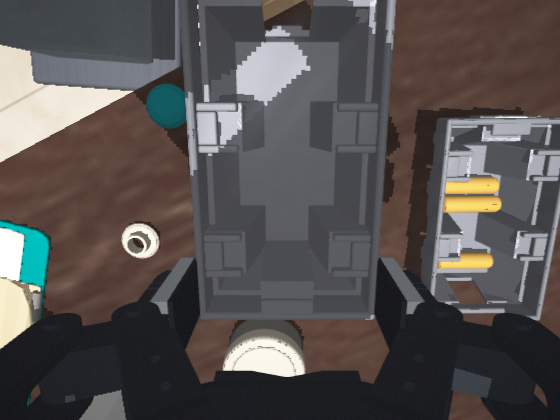

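View pics/s10.png

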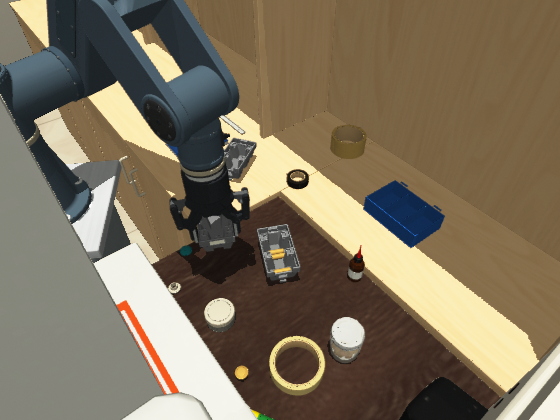

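{"fn": "drive_tool", "kwargs": {"deltas": [0,0,0,0,0,0,0,0,0,0,0,0], "squeeze": 20}}

```text
t: 13.1
tcp_pos: [0.4191, -0.2536, 0.0758]
tool_rot: [0.681, 0.732, 0.0, 0.001]
force: [-0.4, -1.3, -1.4]
finger_gap: 0.782
```

```bash
python3 -c "
from h import *
s=snap('wrist','w11'); goto(.5,-.2,.1,94.8)
p,R,q=tool(); print(heldrim(s,p,R))"
```

```text
tcp [ 0.4191 -0.2537  0.0759] ang 94.16 need [ 4.76  8.46 -2.41] turn -0.64 F [ 0.2  0.  -1.5] gap 0.78 q [-0.77  0.55  1.88  0.    0.7  -0.85]
[(np.float64(9.033205320247351), np.float64(-51.58693768817236), 24, np.float64(84.98121073104353)), (np.float64(9.038913247667049), np.float64(-51.38699488958556), 24, np.float64(84.9966767267446))]
```

{"fn": "drive_tool", "kwargs": {"deltas": [0,0,0,0,0,0,0,0], "squeeze": 20}}

```text
t: 13.35
tcp_pos: [0.419, -0.2536, 0.0756]
tool_rot: [0.681, 0.732, 0.0, 0.001]
force: [-0.9, 1.0, -2.2]
finger_gap: 0.775
```

```bash
python3 -c "
from h import *
s=snap('wrist','w12'); p,R,q=tool(); print(heldrim(s,p,R))
T=(cloud(s)-p)@R*1000
for v in range(5,300,25): print(v,[T[v,u].round(1).tolist() for u in (190,196,200,376,380,386)])
"
```

```text
[(np.float64(9.112151219200873), np.float64(-51.703079475101234), 24, np.float64(84.97563287020503)), (np.float64(9.045990357915244), np.float64(-51.3686071842331), 24, np.float64(84.9969309209652))]
5 [[97.9, -30.5, -37.1], [99.8, -30.3, -29.2], [100.5, -29.6, -26.3], [100.4, 31.3, -26.7], [98.9, 31.3, -33.0], [97.4, 31.8, -39.4]]
30 [[90.1, -30.4, -39.4], [91.8, -30.5, -30.4], [92.3, -29.8, -27.3], [92.0, 31.3, -29.2], [91.0, 31.4, -34.8], [90.0, 32.0, -40.5]]
55 [[82.6, -30.7, -40.2], [83.6, -30.7, -31.9], [84.2, -30.4, -26.9], [83.8, 31.5, -30.6], [83.2, 31.8, -35.3], [82.4, 32.3, -41.6]]
80 [[74.8, -30.8, -42.0], [75.2, -30.3, -35.5], [75.7, -30.7, -27.5], [75.4, 31.5, -32.8], [75.1, 31.8, -37.6], [74.8, 32.8, -41.7]]
105 [[67.0, -31.6, -40.9], [67.0, -29.9, -39.8], [67.0, -28.6, -39.4], [67.0, 30.9, -37.8], [67.0, 31.7, -40.2], [67.0, 33.4, -41.3]]
130 [[58.8, -32.2, -40.6], [58.8, -30.4, -39.7], [58.7, -29.4, -37.9], [58.8, 31.1, -39.1], [58.9, 32.1, -40.8], [58.8, 34.2, -40.5]]
155 [[50.4, -32.8, -40.5], [50.5, -30.5, -41.5], [49.7, -30.5, -35.4], [50.3, 31.4, -40.0], [50.5, 32.5, -41.1], [36.0, 65.7, 77.1]]
180 [[41.8, -33.2, -41.2], [41.9, -31.0, -41.8], [41.2, -30.4, -38.1], [41.7, 31.8, -40.8], [42.0, 32.7, -42.6], [19.4, 66.8, 76.9]]
205 [[1.9, -65.4, 77.7], [32.9, -31.5, -41.9], [32.4, -30.6, -39.7], [33.0, 32.0, -42.1], [32.7, 33.7, -41.0], [2.1, 68.1, 77.3]]
230 [[-16.0, -66.6, 77.5], [23.4, -32.2, -41.3], [23.3, -30.9, -40.9], [23.8, 32.5, -42.3], [-15.6, 65.0, 76.5], [-15.8, 69.3, 77.2]]
255 [[-34.2, -67.5, 76.6], [13.7, -32.8, -41.2], [14.0, -31.2, -41.8], [13.9, 33.3, -41.6], [-34.2, 66.2, 76.7], [-34.5, 70.7, 77.4]]
280 [[8.6, -32.8, -51.4], [4.9, -32.8, -43.7], [3.6, -32.0, -41.1], [4.7, 33.5, -43.1], [66.2, 0.6, -170.3], [10.7, 33.7, -55.5]]
```

View pics/w12.png

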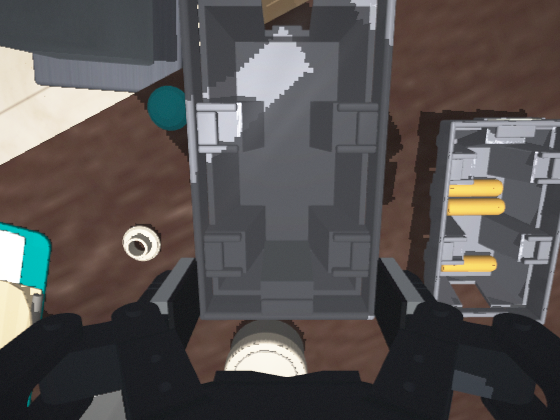

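{"fn": "drive_tool", "kwargs": {"deltas": [0,0,1.5,0,0,0,3,0,0,0,3.9,0,0,0,3.9,0,0,0,3.9,0], "hand": 6.5}}

```text
t: 13.9
tcp_pos: [0.4192, -0.2538, 0.0368]
tool_rot: [0.681, 0.732, 0.0, 0.001]
force: [0.0, 0.7, -2.1]
finger_gap: 0.776
```

```bash
sed -i 's/T\[...,0\]>13)/T[...,0]>26)/; s/np.arange(14,85,3)/np.arange(27,85,3)/' h.py; python3 -c "
from h import *
s=snap('wrist'); goto(.5,-.2,.1,94.8)
p,R,q=tool(); print(heldrim(s,p,R))"
```

```text
tcp [ 0.4194 -0.2539  0.037 ] ang 94.16 need [ 4.78  8.44 -6.29] turn -0.64 F [ 0.8  0.1 -2.3] gap 0.78 q [-0.77  0.63  1.9   0.    0.61 -0.85]
[(np.float64(0.29647760528885225), np.float64(-42.03211437985166), 20, np.float64(84.99430613329)), (np.float64(0.12905771153831713), np.float64(-41.62656304957089), 20, np.float64(84.99065532771071))]
```

{"fn": "drive_tool", "kwargs": {"deltas": [0,0,0,0,0,0,0,0], "hand": 6.62}}

```text
t: 14.15
tcp_pos: [0.4198, -0.2543, 0.0376]
tool_rot: [0.681, 0.732, 0.0, 0.002]
force: [0.2, 0.4, -2.0]
finger_gap: 0.779
```

```bash
cat > chk.py <<'E'
from h import *
s=snap('wrist'); goto(.5,-.2,.1,94.8)
p,R,q=tool(); print(heldrim(s,p,R),q['force'].round(1))
E
python3 chk.py
```

```text
tcp [ 0.4197 -0.2542  0.0375] ang 94.16 need [ 4.8   8.42 -6.24] turn -0.64 F [-0.5 -0.3 -1.5] gap 0.775 q [-0.77  0.63  1.9   0.    0.61 -0.85]
[(np.float64(0.29760711220033254), np.float64(-42.3744702510187), 20, np.float64(84.9759264508941)), (np.float64(0.18199577653374283), np.float64(-42.00535490404389), 20, np.float64(84.94904917112312))] [-0.5 -0.3 -1.5]
```

{"fn": "drive_tool", "kwargs": {"deltas": [0,0,0,0,0,0,0,0], "hand": 6.68}}

```text
t: 14.4
tcp_pos: [0.4199, -0.2543, 0.0378]
tool_rot: [0.681, 0.732, 0.0, 0.002]
force: [-0.2, 0.1, -1.7]
finger_gap: 0.784
```

```bash
python3 chk.py
```

```text
tcp [ 0.4198 -0.2543  0.0377] ang 94.16 need [ 4.81  8.41 -6.22] turn -0.64 F [-0.7 -0.3 -1.8] gap 0.778 q [-0.77  0.63  1.9   0.    0.61 -0.85]
[(np.float64(0.2709532106382227), np.float64(-42.45321721808502), 20, np.float64(84.98534754557542)), (np.float64(0.27048739102772573), np.float64(-42.21700404788562), 20, np.float64(84.97416382531554))] [-0.7 -0.3 -1.8]
```

{"fn": "drive_tool", "kwargs": {"deltas": [0,0,0,0,0,0,0,0], "hand": 6.74}}

```text
t: 14.65
tcp_pos: [0.4198, -0.2543, 0.0377]
tool_rot: [0.681, 0.732, 0.0, 0.002]
force: [-0.8, -0.3, -2.6]
finger_gap: 0.785
```

```bash
python3 chk.py
```

```text
tcp [ 0.4198 -0.2543  0.0377] ang 94.16 need [ 4.81  8.41 -6.22] turn -0.64 F [ 0.   0.8 -1.5] gap 0.791 q [-0.77  0.63  1.9   0.    0.61 -0.85]
[(np.float64(0.12252021187487795), np.float64(-42.45450883004829), 20, np.float64(84.99839650209455)), (np.float64(0.25735046432272096), np.float64(-42.35064862142802), 20, np.float64(84.98552103245336))] [ 0.   0.8 -1.5]
```

{"fn": "drive_tool", "kwargs": {"deltas": [0,0,0,0,0,0,0,0], "hand": 6.78}}

```text
t: 14.9
tcp_pos: [0.4197, -0.2543, 0.0377]
tool_rot: [0.681, 0.732, -0.0, 0.002]
force: [0.0, 0.1, -2.0]
finger_gap: 0.796
```

```bash
python3 chk.py
```

```text
tcp [ 0.4197 -0.2543  0.0377] ang 94.17 need [ 4.82  8.42 -6.22] turn -0.63 F [ 0.2 -0.7 -0.2] gap 0.796 q [-0.77  0.63  1.9   0.    0.61 -0.85]
[(np.float64(19.455298183399975), np.float64(-41.79966006908916), 20, np.float64(84.96981764166992)), (np.float64(19.31763361734005), np.float64(-41.51970927783951), 20, np.float64(84.93543824849489))] [ 0.2 -0.7 -0.2]
```

{"fn": "drive_tool", "kwargs": {"deltas": [0,0,0,0,0,0,0,0,0,0,0,0], "hand": 6, "squeeze": 40}}

```text
t: 15.25
tcp_pos: [0.4198, -0.2544, 0.0378]
tool_rot: [0.681, 0.732, -0.0, 0.002]
force: [0.5, -1.0, -0.7]
finger_gap: 0.776
```

```bash
python3 chk.py; python3 - <<'E'
from h import *
s=snap('wrist','w13'); s2=snap('scene','s13')
cv2.imwrite('pics/s13a.png',cv2.resize(s2['frame'][:,:,::-1][170:300,160:310],None,fx=5,fy=4.5,interpolation=cv2.INTER_CUBIC))
E
```

```text
tcp [ 0.4198 -0.2544  0.0378] ang 94.17 need [ 4.82  8.41 -6.21] turn -0.63 F [-0.6 -0.5 -1.2] gap 0.777 q [-0.77  0.63  1.9   0.    0.61 -0.85]
[(np.float64(19.307924172376307), np.float64(-41.48045562661446), 20, np.float64(84.89250645809165)), (np.float64(19.116742058029285), np.float64(-41.07744949091372), 20, np.float64(84.94293378348088))] [-0.6 -0.5 -1.2]
```

View pics/s13a.png

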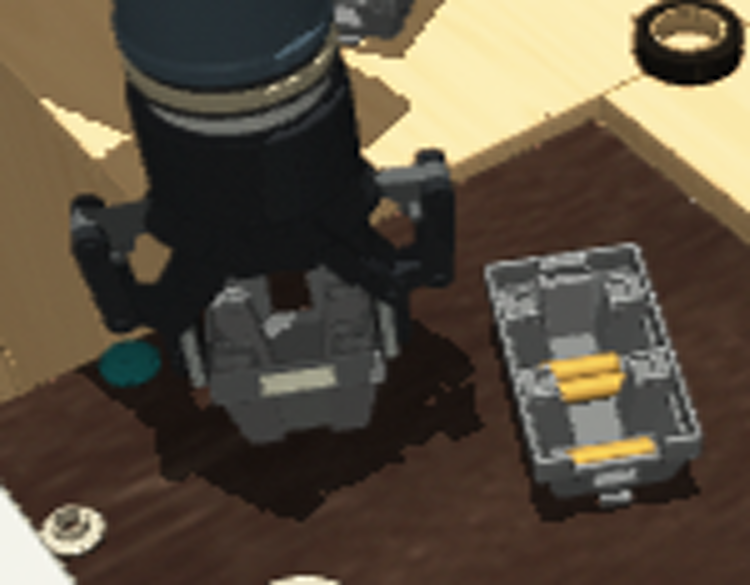

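View pics/w13.png

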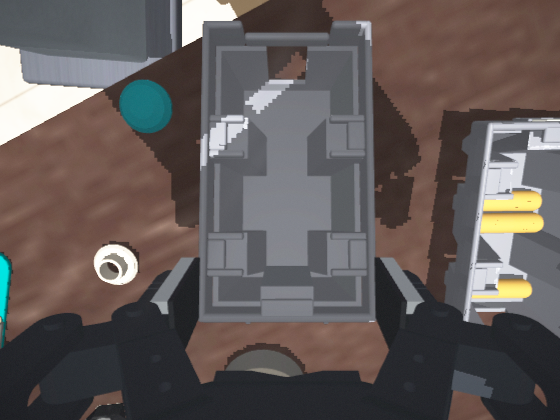

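```bash
python3 - <<'E'
from h import *
s=load('wrist');p,R,q=tool();T=(cloud(s)-p)@R*1000
m=(s['depth']>0)&(abs(T[...,1])<33)&(abs(T[...,1])>20)&(T[...,0]>60)&(T[...,2]<0)
Q=T[m]; o=Q[:,0].argsort()[::-1][:600]
for a in range(0,200,20): print(Q[o[a]].round(1))
for v in range(18,34,2): print(v,T[v,215].round(1),T[v,360].round(1))
th=np.radians(19.2); c,sn=np.cos(th),np.sin(th)
E
```

```text
[ 99.9 -32.1  -4.1]
[ 99.6 -30.6  -5.6]
[ 99.5 -28.1  -6.1]
[99.3 26.5 -6.9]
[ 99.2 -27.   -5.6]
[99.1 25.4 -6.5]
[98.9 23.5 -5.3]
[98.8 31.  -6.2]
[98.7 27.7 -6.7]
[ 98.6 -28.   -7. ]
18 [ 268.8 -168.2  798.5] [110.1  37.8  39.2]
20 [ 264.2 -168.1  797. ] [108.9  37.6  37.8]
22 [ 99.1 -28.1  -6.4] [99.  29.7 -6.6]
24 [ 98.3 -28.1  -6.4] [98.3 29.8 -6.4]
26 [ 97.6 -28.1  -6.4] [97.6 29.8 -6.3]
28 [ 96.9 -28.2  -6.2] [96.9 29.9 -6.4]
30 [ 96.6 -28.7  -3.7] [96.1 29.9 -6.6]
32 [ 95.8 -28.6  -4.3] [96.  30.5 -3.2]
```

```bash
python3 - <<'E'
from h import *
s=load('wrist');p,R,q=tool();T=(cloud(s)-p)@R*1000
l=[];r=[]
for v in range(30,240,10):
    rim=(s['depth'][v]>0)&(abs(T[v,:,1])<37)&(abs(T[v,:,2]-(-41.3+T[v,:,0]*np.tan(np.radians(19.2))))<3)
    y=T[v,rim,1]; l.append(y.min()); r.append(y.max())
l=np.array(l);r=np.array(r);print(l.round(1),r.round(1),np.median(l+r)/2, np.median(r-l))
yh=np.median(l+r)/2000
C=np.array([.53778,-.24399]);a=np.radians(94.8);u=np.array([np.cos(a),np.sin(a)]);v=np.array([np.sin(a),-np.cos(a)])
t=C-.0299*u-yh*v;print(t);goto(*t,.11,94.8)
E
```

```text
[-33.3 -33.1 -32.8 -32.9 -32.7 -33.3 -33.1 -33.4 -33.2 -33.3 -32.8 -33.4
 -32.9 -33.1 -33.  -33.  -33.8 -33.4 -33.3 -33.  -32.9] [33.9 34.5 34.4 34.  34.  34.  33.8 34.4 34.1 34.  33.9 34.1 34.2 34.1
 34.  33.8 34.  33.7 34.4 34.2 33.9] 0.500998685972764 67.22185814728175
[ 0.53978273 -0.27382706]
tcp [ 0.4198 -0.2544  0.0378] ang 94.17 need [-2.84 11.85 -7.18] turn -0.63 F [-0.4 -1.1  0.5] gap 0.782 q [-0.77  0.63  1.9   0.    0.61 -0.85]
```

{"fn": "drive_tool", "kwargs": {"deltas": [0,0,-2,0,0,0,-4.5,-0.2,0,0.5,-7,-0.4,-0.5,2.5,-7.7,-0.6,-1,5,-7.7,-0.6,-1.7,7.5,-7.7,-0.6,-2.3,10,-7.7,-0.6,-2.8,11.5,-7.7,-0.6,-2.8,11.9,-7.7,-0.6,-2.8,11.9,-7.7,-0.6]}}

```text
t: 16.4
tcp_pos: [0.5399, -0.2728, 0.1146]
tool_rot: [0.677, 0.736, -0.0, 0.001]
force: [-0.3, 0.1, -2.0]
finger_gap: 0.773
```

{"fn": "drive_tool", "kwargs": {"deltas": [0,0,0,0]}}

```text
t: 16.5
tcp_pos: [0.5384, -0.272, 0.1141]
tool_rot: [0.677, 0.736, -0.0, 0.0]
force: [0.2, 0.1, -2.6]
finger_gap: 0.774
```

```bash
python3 - <<'E'
from h import *
s=snap('wrist','w14');p,R,q=tool(); print(heldrim(s,p,R)); goto(.53978,-.27383,.0818,94.8)
T=(cloud(s)-p)@R*1000
for v in range(0,40,3): print(v,T[v,260].round(1),T[v,320].round(1))
t=snap('top','t14')
E
```

```text
[(np.float64(19.882631970151504), np.float64(-41.173651240762645), 20, np.float64(84.9855466768611)), (np.float64(20.092802520281744), np.float64(-41.17348908660317), 20, np.float64(84.8980292027061))]
tcp [ 0.5383 -0.2719  0.1141] ang 94.79 need [-0.2   0.13  3.23] turn -0.01 F [ 0.4 -0.3 -2.3] gap 0.78 q [-0.65  0.61  1.57 -0.    0.96 -0.74]
0 [137.2 -17.7 115.7] [137.3  23.5 116.1]
3 [135.3 -17.7 115.9] [135.1  23.5 114.7]
6 [133.4 -17.7 115.4] [133.6  23.6 116.1]
9 [131.6 -17.8 115.9] [131.4  23.6 114.8]
12 [129.6 -17.8 115.2] [129.2  23.5 113.5]
15 [127.6 -17.8 115. ] [  66.2    0.7 -170.4]
18 [126.1 -17.9 116.8] [125.9  23.7 115.3]
21 [124.1 -17.9 116.1] [124.3  23.9 116.8]
24 [122.  -17.9 115.2] [122.1  23.9 115.7]
27 [120.2 -18.  115.6] [119.9  23.8 114. ]
30 [118.2 -18.  115.5] [118.   23.8 114.2]
33 [116.3 -18.  115.3] [116.4  24.  115.7]
36 [ 95.7 -10.8   4.6] [95.4 14.9  3.1]
39 [ 94.2 -10.7   3.2] [94.2 14.9  3. ]
```

View pics/w14.png

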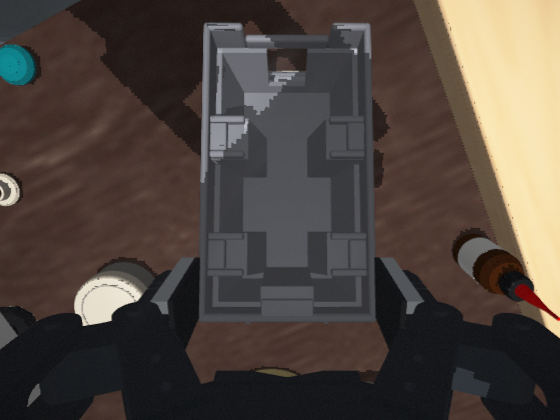

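```bash
python3 - <<'E'
from h import *
s=load('wrist');p,R,q=tool()
cv2.imwrite('pics/w14a.png',cv2.resize(s['frame'][:,:,::-1][15:115,230:345],None,fx=6,fy=6,interpolation=cv2.INTER_CUBIC))
T=(cloud(s)-p)@R*1000
for v in range(48,96,2): print(v,[T[v,u].round(1).tolist() for u in (280,288,296)])
E
```

```text
48 [[91.5, -2.4, 7.5], [91.4, 1.1, 7.2], [91.6, 4.7, 8.3]]
50 [[105.7, -4.3, 117.0], [105.4, 1.4, 115.2], [105.5, 7.1, 115.6]]
52 [[104.2, -4.3, 116.2], [104.2, 1.4, 115.6], [104.2, 7.1, 115.8]]
54 [[103.0, -4.3, 116.8], [102.9, 1.4, 115.7], [102.8, 7.1, 114.9]]
56 [[101.4, -4.2, 114.4], [101.5, 1.4, 115.7], [101.6, 7.1, 116.1]]
58 [[100.0, -4.3, 114.5], [100.2, 1.4, 115.3], [100.4, 7.1, 117.4]]
60 [[98.8, -4.3, 115.2], [98.9, 1.4, 115.6], [99.0, 7.1, 116.6]]
62 [[97.7, -4.3, 116.9], [97.6, 1.4, 115.9], [97.4, 7.1, 114.8]]
64 [[96.1, -4.3, 114.8], [96.3, 1.4, 116.4], [96.2, 7.1, 115.8]]
66 [[94.8, -4.3, 115.5], [94.8, 1.4, 114.9], [94.8, 7.1, 115.4]]
68 [[93.5, -4.3, 116.0], [93.4, 1.4, 115.0], [93.5, 7.2, 115.6]]
70 [[92.2, -4.3, 116.2], [92.1, 1.4, 115.0], [92.1, 7.2, 115.4]]
72 [[86.5, -3.4, 65.3], [86.6, 1.3, 66.2], [86.6, 6.1, 66.9]]
74 [[85.4, -3.5, 65.7], [85.4, 1.3, 65.2], [85.3, 6.0, 64.5]]
76 [[84.3, -3.5, 65.6], [84.3, 1.3, 66.2], [84.4, 6.1, 67.8]]
78 [[83.2, -3.5, 66.1], [83.1, 1.3, 65.4], [83.1, 6.0, 64.7]]
80 [[82.0, -3.5, 65.6], [82.0, 1.3, 65.7], [82.0, 6.1, 65.2]]
82 [[78.5, -2.8, 26.4], [78.5, 1.2, 26.6], [78.6, 5.2, 28.1]]
84 [[77.5, -2.8, 25.9], [77.5, 1.2, 27.0], [77.6, 5.2, 27.8]]
86 [[76.6, -2.8, 26.7], [76.7, 1.2, 28.1], [76.6, 5.2, 26.3]]
88 [[75.7, -2.8, 28.4], [75.7, 1.2, 28.9], [75.7, 5.2, 27.1]]
90 [[74.8, -2.9, 29.5], [74.8, 1.2, 29.1], [74.8, 5.3, 28.9]]
92 [[73.9, -2.9, 31.4], [73.8, 1.2, 30.2], [73.9, 5.3, 30.5]]
94 [[72.9, -2.9, 30.7], [72.9, 1.2, 29.6], [72.9, 5.3, 31.6]]
```

View pics/w14a.png

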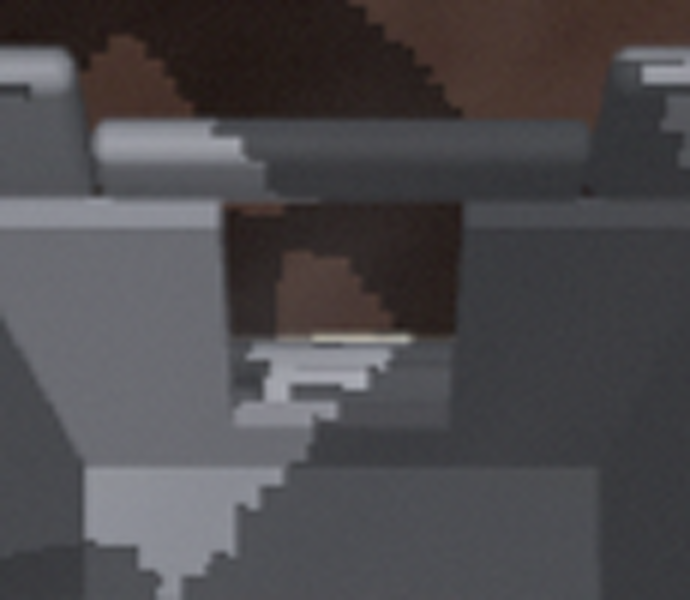

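{"fn": "drive_tool", "kwargs": {"deltas": [-0.15,0.13,0.8,0,-0.15,0.13,1.6,0,-0.15,0.13,1.9,0,-0.15,0.13,1.9,0], "squeeze": 60}}

```text
t: 17.0
tcp_pos: [0.5391, -0.2731, 0.0941]
tool_rot: [0.677, 0.736, -0.0, -0.001]
force: [-1.4, 0.0, -2.0]
finger_gap: 0.767
```

```bash
python3 - <<'E'
from h import *
s=snap('wrist','w15');p,R,q=tool(); print(heldrim(s,p,R)); goto(.53978,-.2728,.0828,94.8)
T=(cloud(s)-p)@R*1000
print((R.T@(-s['R'].T@s['t']-p)*1000).round(1))
for v in range(60,92,2): print(v,[T[v,u].round(1).tolist() for u in (280,288,296)])
s2=snap('scene','s15'); cv2.imwrite('pics/s15a.png',cv2.resize(s2['frame'][:,:,::-1][190:300,220:330],None,fx=6,fy=5.4,interpolation=cv2.INTER_CUBIC))
snap('top','t15')
E
```

```text
[(np.float64(19.80508002278143), np.float64(-40.462398306558235), 20, np.float64(84.98856834405937)), (np.float64(19.727805922598996), np.float64(-40.214879669862064), 20, np.float64(84.98953940611318))]
tcp [ 0.5395 -0.2734  0.0946] ang 94.78 need [0.05 0.03 1.18] turn -0.02 F [ 0.  -0.6 -2.6] gap 0.769 q [-0.65  0.64  1.58 -0.    0.93 -0.74]
[  66.4    0.3 -169.9]
60 [[96.8, -4.4, 95.9], [96.8, 0.9, 95.8], [96.9, 6.2, 96.5]]
62 [[95.7, -4.4, 97.0], [95.7, 0.9, 96.8], [95.7, 6.3, 96.8]]
64 [[94.4, -4.4, 96.5], [94.4, 0.9, 96.0], [94.4, 6.2, 96.2]]
66 [[88.2, -3.5, 47.5], [88.3, 0.8, 47.7], [88.2, 5.2, 47.4]]
68 [[87.1, -3.5, 46.2], [86.9, 0.8, 44.7], [87.2, 5.2, 47.5]]
70 [[85.9, -3.5, 44.9], [86.0, 0.8, 45.3], [86.1, 5.2, 46.3]]
72 [[85.1, -3.5, 46.8], [85.1, 0.8, 46.3], [85.0, 5.2, 46.1]]
74 [[83.9, -3.5, 45.0], [83.9, 0.8, 45.3], [84.1, 5.2, 46.5]]
76 [[82.9, -3.5, 45.6], [82.9, 0.8, 45.0], [83.0, 5.2, 46.0]]
78 [[81.9, -3.5, 45.6], [82.0, 0.8, 46.5], [82.0, 5.2, 46.4]]
80 [[81.0, -3.6, 47.1], [80.8, 0.8, 44.3], [80.8, 5.2, 44.9]]
82 [[78.7, -3.2, 27.0], [78.8, 0.8, 29.2], [78.8, 4.8, 29.3]]
84 [[77.8, -3.2, 28.1], [77.8, 0.8, 27.9], [77.7, 4.8, 26.9]]
86 [[76.8, -3.2, 26.9], [76.9, 0.8, 28.6], [76.8, 4.8, 26.5]]
88 [[75.9, -3.2, 29.1], [76.0, 0.8, 29.2], [75.9, 4.8, 27.7]]
90 [[75.0, -3.3, 29.8], [75.0, 0.8, 29.3], [75.0, 4.9, 29.5]]
```

View pics/s15a.png

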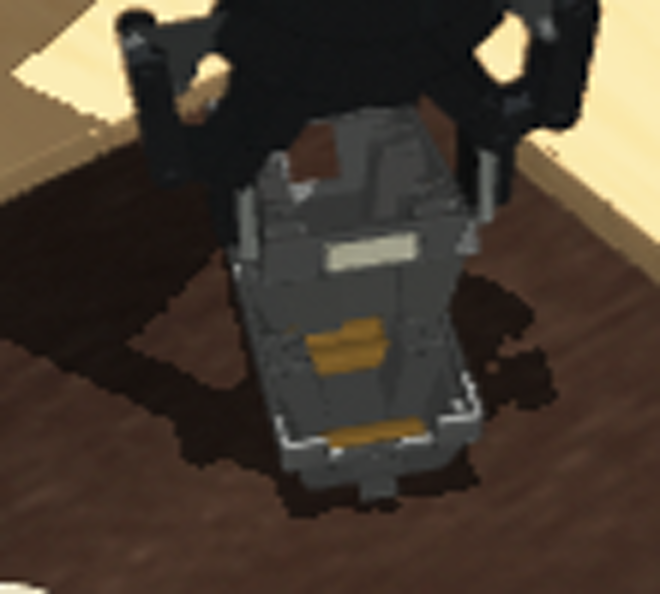

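View pics/t15.png

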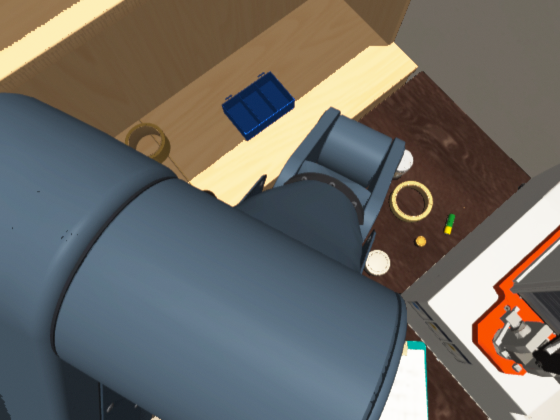

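View pics/w15.png

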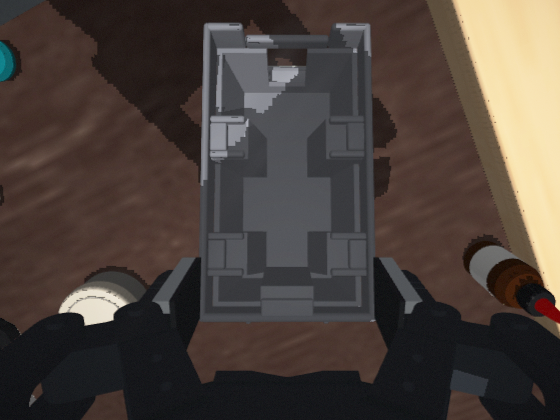

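```bash
python3 - <<'E'
from h import *
for i in range(2):
    p,R,q=tool(); s=snap('wrist'); p2,R2,q2=tool()
    c=-s['R'].T@s['t']
    print(p.round(5),p2.round(5),c.round(5),(R.T@(c-p)*1000).round(2),(R2.T@(c-p2)*1000).round(2),(Ro.from_matrix(s['R']@R)).as_rotvec().round(4))
E
```

```text
[ 0.53997 -0.27361  0.09527] [ 0.54008 -0.27366  0.09542] [ 0.535   -0.20741  0.26554] [  66.21    0.6  -170.34] [  66.23    0.54 -170.21] [ 0.2062  0.2061 -1.5604]
[ 0.54008 -0.27366  0.09542] [ 0.54012 -0.27365  0.09549] [ 0.53505 -0.20742  0.26569] [  66.22    0.59 -170.35] [  66.2     0.56 -170.28] [ 0.2062  0.2061 -1.5605]
```

{"fn": "drive_tool", "kwargs": {"deltas": [0,0,0.4,0,0,0,0.8,0,0,0,1.1,0,0,0,1.27,0,0,0,1.27,0]}}

```text
t: 17.75
tcp_pos: [0.5398, -0.2735, 0.0823]
tool_rot: [0.677, 0.736, -0.0, 0.0]
force: [0.2, 0.6, -1.9]
finger_gap: 0.773
```

```bash
python3 - <<'E'
from h import *
s=snap('wrist','w16');p,R,q=tool(); print(heldrim(s,p,R)); goto(.53978,-.2728,.0827,94.8)
T=(cloud(s)-p)@R*1000
for v in range(56,84,2): print(v,[T[v,u].round(1).tolist() for u in (280,288)])
s2=snap('scene','s16'); cv2.imwrite('pics/s16a.png',cv2.resize(s2['frame'][:,:,::-1][190:300,220:330],None,fx=6,fy=5.4,interpolation=cv2.INTER_CUBIC))
E
```

```text
[(np.float64(19.929360886780813), np.float64(-40.80877146554061), 20, np.float64(84.93860161371572)), (np.float64(19.85342292708087), np.float64(-40.50926096625372), 20, np.float64(84.9431054011925))]
tcp [ 0.54   -0.2736  0.0826] ang 94.79 need [ 0.08 -0.02 -0.01] turn -0.01 F [-0.5 -0.2 -1.6] gap 0.765 q [-0.65  0.65  1.58 -0.    0.9  -0.74]
56 [[97.8, -3.9, 84.5], [97.8, 1.2, 85.1]]
58 [[96.6, -3.9, 84.6], [96.5, 1.1, 83.6]]
60 [[95.3, -3.9, 84.0], [95.3, 1.2, 83.7]]
62 [[94.0, -3.9, 83.1], [94.2, 1.2, 84.8]]
64 [[87.7, -3.1, 33.9], [87.7, 1.0, 34.3]]
66 [[86.7, -3.1, 33.6], [86.8, 1.0, 34.1]]
68 [[85.7, -3.1, 33.6], [85.7, 1.0, 33.3]]
70 [[84.8, -3.1, 34.2], [84.9, 1.0, 34.6]]
72 [[83.8, -3.1, 33.2], [83.8, 1.0, 33.7]]
74 [[82.8, -3.1, 32.8], [82.9, 1.0, 34.0]]
76 [[82.0, -3.1, 35.1], [81.9, 1.0, 33.9]]
78 [[81.0, -3.1, 34.3], [81.0, 1.0, 34.5]]
80 [[80.0, -3.1, 34.4], [80.0, 1.0, 34.9]]
82 [[78.6, -3.0, 27.6], [78.6, 1.0, 27.4]]
```

View pics/s16a.png

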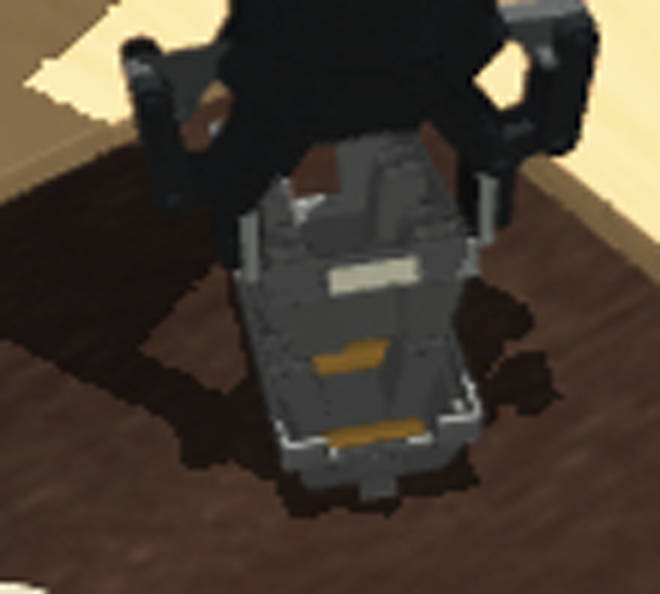

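{"fn": "drive_tool", "kwargs": {"deltas": [0.1,0,0,0,0.2,0,0,0,0.3,0,0,0,0.4,0,0,0,0.45,0,0,0,0.45,0,0,0]}}

```text
t: 18.45
tcp_pos: [0.5397, -0.2691, 0.0828]
tool_rot: [0.677, 0.736, -0.0, 0.001]
force: [0.6, 0.3, -1.4]
finger_gap: 0.771
```

```bash
python3 - <<'E'
from h import *
s=snap('wrist','w17');p,R,q=tool(); print(heldrim(s,p,R)); goto(.53978,-.2728,.0827,94.8)
T=(cloud(s)-p)@R*1000
for v in range(62,86,2): print(v,[T[v,u].round(1).tolist() for u in (280,288)])
E
```

```text
[(np.float64(19.79035996628585), np.float64(-40.78821286963834), 20, np.float64(84.97950783611891)), (np.float64(19.882609739254573), np.float64(-40.69220933898246), 20, np.float64(84.88724300496327))]
tcp [ 0.5398 -0.2692  0.0828] ang 94.8 need [-0.36 -0.03  0.01] turn -0.0 F [-0.6  0.  -1.5] gap 0.767 q [-0.65  0.65  1.59 -0.    0.9  -0.73]
62 [[94.0, -3.7, 83.4], [94.1, 1.3, 84.2]]
64 [[92.9, -3.8, 83.9], [92.8, 1.3, 83.2]]
66 [[91.5, -3.7, 82.4], [91.7, 1.3, 84.1]]
68 [[90.4, -3.8, 82.9], [90.4, 1.3, 83.0]]
70 [[89.3, -3.8, 84.1], [89.3, 1.3, 83.8]]
72 [[83.9, -2.9, 34.7], [83.8, 1.2, 33.7]]
74 [[82.8, -2.9, 33.4], [83.0, 1.2, 35.5]]
76 [[81.9, -2.9, 34.4], [81.9, 1.2, 34.1]]
78 [[80.9, -2.9, 34.5], [80.8, 1.2, 33.0]]
80 [[79.9, -2.9, 34.2], [79.9, 1.2, 34.2]]
82 [[78.6, -2.8, 28.0], [78.5, 1.2, 27.2]]
84 [[77.6, -2.8, 27.6], [77.5, 1.2, 26.8]]
```

View pics/w17.png

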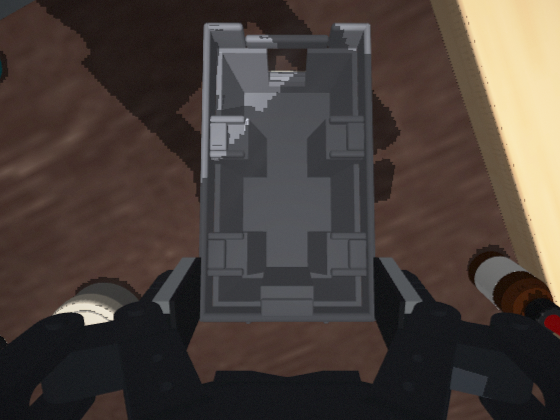

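{"fn": "drive_tool", "kwargs": {"deltas": [0.03,0,0.15,0,0.05,0,0.3,0,0.05,0,0.45,0,0.05,0,0.5,0,0.05,0,0.5,0]}}

```text
t: 19.0
tcp_pos: [0.5398, -0.2686, 0.0777]
tool_rot: [0.677, 0.736, -0.0, 0.001]
force: [0.3, 0.5, -0.1]
finger_gap: 0.772
```

```bash
cat > chk2.py <<'E'
from h import *
import sys
s=snap('wrist',sys.argv[1]);p,R,q=tool(); print(heldrim(s,p,R)); goto(.53978,-.2728,.0827,94.8)
T=(cloud(s)-p)@R*1000
# loaded front outer edge along centre columns
for u in (280,288,296):
    for v in range(20,130):
        if T[v,u,0]<95 and T[v,u,0]>60 and abs(p[2]*1000-T[v,u,2]-49)<4: print('edge',u,v,T[v,u].round(1)); break
E
python3 chk2.py w18
```

```text
[(np.float64(19.2200003618172), np.float64(-40.84918125571027), 20, np.float64(84.9962671804588)), (np.float64(19.195504836395948), np.float64(-40.57810455605115), 20, np.float64(84.95857053813806))]
tcp [ 0.5398 -0.2686  0.0777] ang 94.79 need [-0.42 -0.04 -0.5 ] turn -0.01 F [ 0.4 -0.  -2.1] gap 0.77 q [-0.65  0.66  1.59 -0.    0.89 -0.73]
edge 280 69 [84.9 -2.9 31.2]
edge 288 69 [85.   1.2 31.7]
edge 296 69 [84.9  5.2 31. ]
```

{"fn": "drive_tool", "kwargs": {"deltas": [0,0,0,0,0,0,0,0], "hand": 6.74, "squeeze": 20}}

```text
t: 19.25
tcp_pos: [0.5398, -0.2687, 0.0778]
tool_rot: [0.677, 0.736, -0.0, 0.001]
force: [0.8, -0.9, -1.0]
finger_gap: 0.791
```

{"fn": "drive_tool", "kwargs": {"deltas": [0,0,0,0,0,0,0,0], "hand": 6.77}}

```text
t: 19.45
tcp_pos: [0.5398, -0.2688, 0.0779]
tool_rot: [0.677, 0.736, -0.0, 0.001]
force: [0.1, -0.3, -0.7]
finger_gap: 0.794
```

```bash
python3 chk2.py w19
```

```text
[(np.float64(19.806854007089484), np.float64(-41.92788386624917), 20, np.float64(84.99355711417472)), (np.float64(19.42187063753747), np.float64(-41.4215494237437), 20, np.float64(84.89503877478329))]
tcp [ 0.5398 -0.2688  0.0779] ang 94.8 need [-0.4  -0.04 -0.48] turn -0.0 F [-0.4  0.6 -1.4] gap 0.795 q [-0.65  0.66  1.59 -0.    0.89 -0.73]
edge 280 69 [84.9 -2.9 31.7]
edge 288 69 [84.9  1.2 31.6]
edge 296 69 [84.9  5.2 31.3]
```

View pics/w19.png

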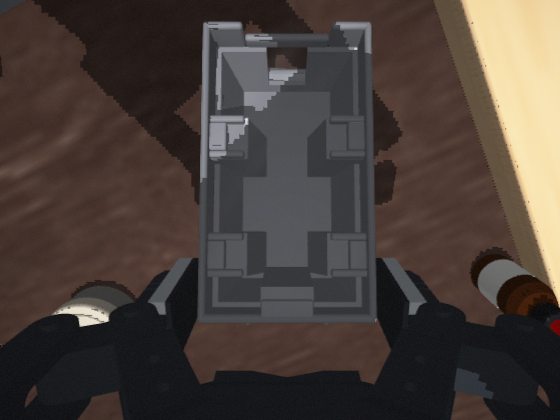

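{"fn": "drive_tool", "kwargs": {"deltas": [-0.12,0,0.11,0,-0.24,0,0.23,0,-0.36,0,0.35,0,-0.48,0,0.48,0,-0.56,0,0.58,0,-0.56,0,0.58,0], "hand": 6.78}}

```text
t: 20.1
tcp_pos: [0.5402, -0.2745, 0.0719]
tool_rot: [0.677, 0.736, -0.0, 0.001]
force: [-0.8, -0.4, 0.5]
finger_gap: 0.795
```

```bash
python3 chk2.py w20; python3 - <<'E'
from h import *
s2=snap('scene','s20'); cv2.imwrite('pics/s20a.png',cv2.resize(s2['frame'][:,:,::-1][190:300,220:330],None,fx=6,fy=5.4,interpolation=cv2.INTER_CUBIC))
E
```

```text
[(np.float64(15.636876660679365), np.float64(-41.863843019893324), 20, np.float64(84.97758954861949)), (np.float64(15.703688194247434), np.float64(-41.78709943785277), 20, np.float64(84.99806577317337))]
tcp [ 0.5403 -0.2744  0.0719] ang 94.79 need [ 0.17 -0.03 -1.08] turn -0.01 F [-0.5  0.1 -2.2] gap 0.793 q [-0.65  0.67  1.59 -0.    0.88 -0.74]
edge 280 55 [90.5 -2.7 23.4]
edge 288 56 [90.2  1.1 24.5]
edge 296 56 [90.   5.  23.4]
```

View pics/s20a.png

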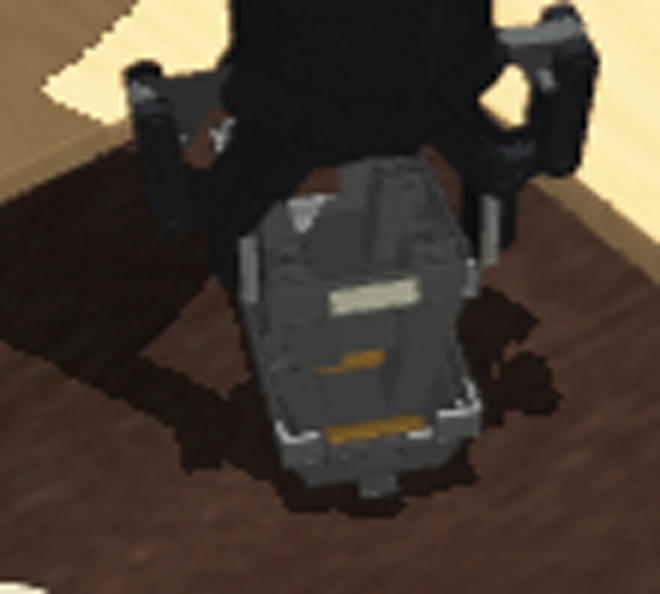

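View pics/w20.png

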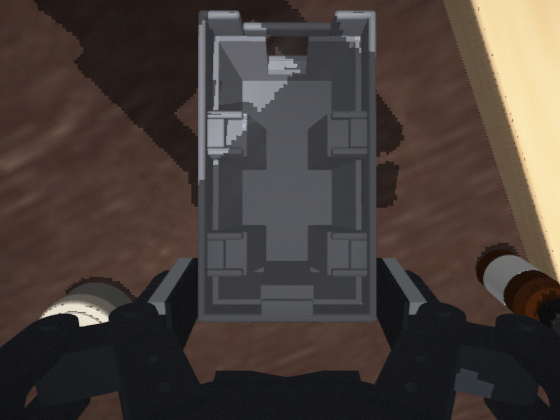

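{"fn": "drive_tool", "kwargs": {"deltas": [-0.15,0,0.15,0,-0.3,0,0.32,0,-0.45,0,0.5,0,-0.6,0,0.67,0,-0.73,0,0.84,0,-0.86,0,1.02,0,-0.98,0,1.18,0,-1.1,0,1.36,0,-1.1,0,1.36,0]}}

```text
t: 21.1
tcp_pos: [0.5412, -0.2856, 0.0582]
tool_rot: [0.677, 0.736, -0.0, 0.001]
force: [-0.0, -0.4, -0.8]
finger_gap: 0.793
```

```bash
python3 chk2.py w21
```

```text
[(np.float64(5.874782412756664), np.float64(-41.59145001170564), 20, np.float64(84.98827837624745)), (np.float64(5.930152918123596), np.float64(-41.4672007114813), 20, np.float64(84.98612361723129))]
tcp [ 0.5412 -0.2855  0.0583] ang 94.79 need [ 1.28 -0.04 -2.44] turn -0.01 F [-0.3 -0.3 -0.7] gap 0.793 q [-0.67  0.7   1.58 -0.    0.86 -0.75]
edge 280 40 [94.9 -2.4  9.4]
edge 288 41 [94.7  1.1 10.8]
edge 296 41 [94.6  4.7 10.5]
```

View pics/w21.png

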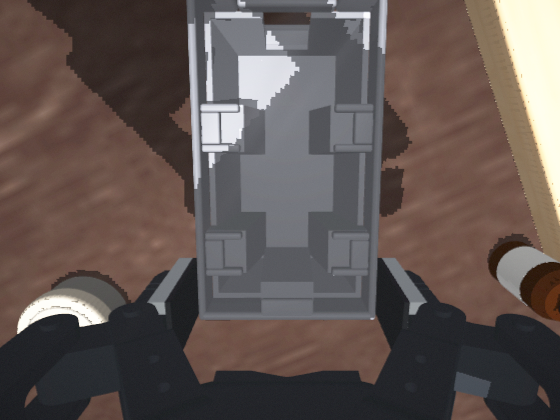

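```bash
python3 - <<'E'
from h import *
s2=snap('scene','s21'); cv2.imwrite('pics/s21a.png',cv2.resize(s2['frame'][:,:,::-1][215:300,245:325],None,fx=7,fy=7,interpolation=cv2.INTER_CUBIC))
o=cv2.imread('pics/scene0.png'); cv2.imwrite('pics/s0a.png',cv2.resize(o[215:300,245:325],None,fx=7,fy=7,interpolation=cv2.INTER_CUBIC))
E
```

```text
(no output)
```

View pics/s21a.png

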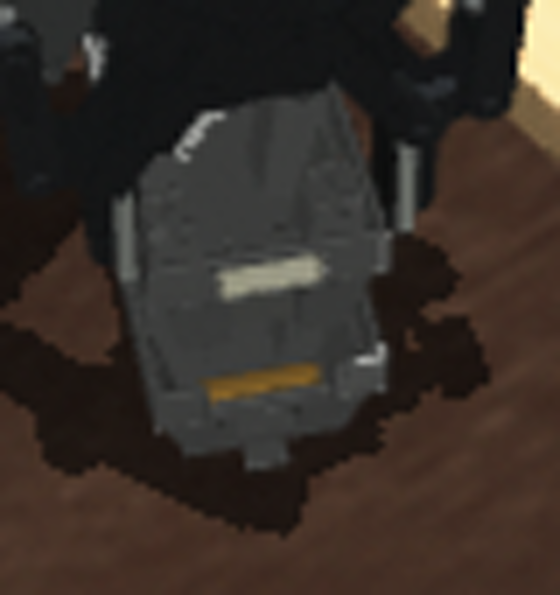

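View pics/s0a.png

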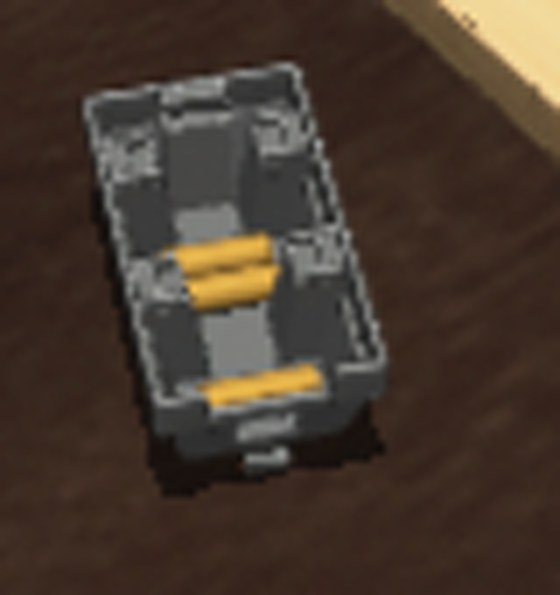

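```bash
python3 - <<'E'
from h import *
s=load('wrist');p,R,q=tool();C=cloud(s);T=(C-p)@R*1000
for v in list(range(0,14,2))+list(range(296,326,3)): print(v,[T[v,u].round(1).tolist() for u in (205,230,345,365)])
# inner features: back hole and visible lip
for v in range(10,70,3): print(v,T[v,288].round(1),C[v,288].round(4))
E
```

```text
0 [[101.8, -27.6, -26.7], [101.7, -18.9, -26.9], [101.7, 20.5, -27.3], [101.4, 27.2, -28.2]]
2 [[101.6, -28.0, -24.7], [101.3, -19.1, -26.1], [100.9, 20.5, -27.6], [101.5, 27.8, -25.4]]
4 [[101.4, -28.4, -23.0], [101.1, -19.3, -24.5], [101.2, 21.0, -23.9], [101.4, 28.2, -23.3]]
6 [[101.0, -28.6, -22.1], [101.1, -19.7, -21.6], [101.1, 21.4, -21.7], [101.2, 28.6, -21.4]]
8 [[101.0, -29.2, -19.1], [100.9, -20.0, -19.9], [101.1, 21.8, -19.0], [101.1, 29.1, -18.8]]
10 [[100.8, -29.6, -17.3], [100.7, -20.3, -17.6], [100.5, 21.9, -18.4], [100.9, 29.5, -16.9]]
12 [[100.4, -29.9, -16.1], [100.6, -20.7, -15.3], [100.1, 22.0, -17.6], [100.5, 29.8, -15.7]]
296 [[-3.2, -30.5, -40.8], [-10.7, -23.3, -26.7], [-10.3, 25.0, -27.5], [-5.4, 31.3, -36.7]]
299 [[-4.3, -30.5, -41.0], [-10.4, -22.9, -29.8], [-10.8, 24.8, -29.2], [-7.0, 31.5, -36.2]]
302 [[-5.3, -30.5, -41.6], [-9.8, -22.3, -33.4], [-10.4, 24.3, -32.3], [-8.4, 31.6, -35.9]]
305 [[-7.0, -30.7, -40.9], [-10.0, -22.0, -35.5], [-9.7, 23.7, -36.1], [-9.3, 31.5, -36.8]]
308 [[-8.2, -30.7, -41.0], [-9.7, -21.6, -38.3], [-9.3, 23.3, -38.9], [-9.3, 
[... 713 characters left out ...]
0.0016]
25 [101.3   1.1  11.4] [ 0.5339 -0.1845  0.0469]
28 [99.8  1.1  9.9] [ 0.534  -0.186   0.0483]
31 [98.8  1.1 10.8] [ 0.5341 -0.187   0.0474]
34 [97.3  1.1  9.3] [ 0.5342 -0.1885  0.049 ]
37 [96.2  1.1 10. ] [ 0.5343 -0.1896  0.0482]
40 [95.1  1.1 11.3] [ 0.5344 -0.1907  0.047 ]
43 [93.7  1.1 10. ] [ 0.5345 -0.1921  0.0483]
46 [91.7  1.1  5. ] [ 0.5347 -0.194   0.0532]
49 [90.6  1.1  5.7] [ 0.5348 -0.1951  0.0526]
52 [89.7  1.1  8.1] [ 0.5348 -0.196   0.0501]
55 [88.7  1.1 10. ] [ 0.5349 -0.197   0.0483]
58 [87.5  1.1 10.5] [ 0.535  -0.1982  0.0478]
61 [86.3  1.1 10.3] [ 0.5351 -0.1995  0.0479]
64 [84.9  1.1  9.6] [ 0.5353 -0.2008  0.0487]
67 [83.8  1.1 11.4] [ 0.5354 -0.2019  0.0468]
```

{"fn": "drive_tool", "kwargs": {"deltas": [-0.12,0,0.15,0,-0.24,0,0.35,0,-0.34,0,0.52,0,-0.42,0,0.68,0,-0.42,0,0.7,0,-0.42,0,0.7,0]}}

```text
t: 21.8
tcp_pos: [0.5417, -0.2901, 0.0515]
tool_rot: [0.677, 0.736, -0.0, 0.001]
force: [-0.2, -2.0, 1.6]
finger_gap: 0.794
```

```bash
cat > chk3.py <<'E'
from h import *
import sys
s=snap('wrist',sys.argv[1]);p,R,q=tool(); h=heldrim(s,p,R);print(h); goto(.541,-.2878,.05,94.8)
th=np.radians((h[0][0]+h[1][0])/2)
C=cloud(s);T=(C-p)@R*1000
fx=[]
for u in (225,235,335,345):
    k=[v for v in range(280,345) if T[v,u,2]<-20 and s['depth'][v,u]>0 and T[v,u,0]<10]
    fx.append(T[k[-1],u,0]-.3 if k else np.nan)
x0=np.median(fx)+59.5*np.cos(th)-50*np.sin(th)
e=[]
for u in (280,288,296):
    for v in range(5,130):
        if abs(p[2]*1000-T[v,u,2]-48)<3.5 and T[v,u,0]>90: e.append(T[v,u,0]+.4);break
print('front',np.round(fx,1),'spare x0',x0.round(1),'loaded edge',np.round(e,1),'loaded centre',np.round(np.median(e)-59.5,1), 'rim z',(p[2]*1000-h[0][1],p[2]*1000-h[1][1]))
E
python3 chk3.py w22
```

```text
[(np.float64(1.0484854617694603), np.float64(-41.573569969274956), 20, np.float64(84.96688335126328)), (np.float64(0.958939363161554), np.float64(-41.36430190923638), 20, np.float64(84.99830683863786))]
tcp [ 0.5417 -0.2901  0.0515] ang 94.79 need [ 0.23 -0.05  0.15] turn -0.01 F [-0.  -1.6  0.8] gap 0.791 q [-0.67  0.71  1.58 -0.    0.85 -0.76]
front [-12.6 -12.2 -12.6 -12.3] spare x0 46.2 loaded edge [106.  106.1 106.1] loaded centre 46.6 rim z (np.float64(93.11973091980235), np.float64(92.91046285976378))
```

View pics/w22.png

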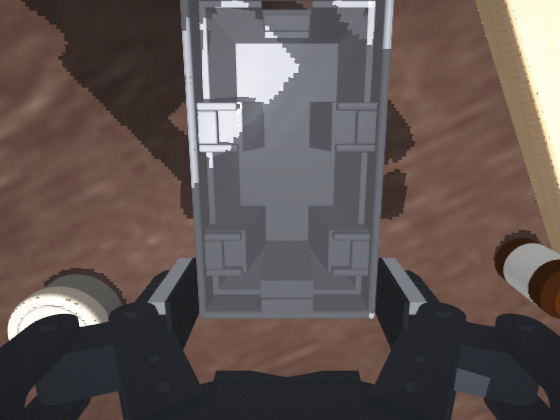

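{"fn": "drive_tool", "kwargs": {"deltas": [-0.03,0,0.08,0,-0.03,0,0.12,0,-0.03,0,0.12,0]}}

```text
t: 22.15
tcp_pos: [0.5419, -0.2911, 0.0508]
tool_rot: [0.677, 0.736, -0.001, 0.002]
force: [-1.1, -2.4, 3.4]
finger_gap: 0.794
```

```bash
python3 chk3.py w23
```

```text
[(np.float64(0.4739576689115136), np.float64(-41.79930244732234), 20, np.float64(84.99816746985964)), (np.float64(0.3655467848871375), np.float64(-41.49604496595684), 20, np.float64(84.99054285282543))]
tcp [ 0.5419 -0.291   0.0508] ang 94.81 need [ 0.33 -0.06  0.08] turn 0.01 F [-1.4 -3.6  4.8] gap 0.797 q [-0.67  0.71  1.58 -0.    0.85 -0.76]
front [-12.  -12.8 -12.4 -12.5] spare x0 46.7 loaded edge [106.4 106.4 106.5] loaded centre 46.9 rim z (np.float64(92.56277116420323), np.float64(92.25951368283773))
```

{"fn": "drive_tool", "kwargs": {"deltas": [0,0,0,0,0,0,0,0,0,0,0,0], "hand": 7.2}}

```text
t: 22.5
tcp_pos: [0.5417, -0.2902, 0.0503]
tool_rot: [0.677, 0.736, -0.0, 0.001]
force: [-0.7, 0.6, -0.4]
finger_gap: 0.842
```

{"fn": "drive_tool", "kwargs": {"deltas": [0,0,0,0,0,0,0,0,0,0,0,0,0,0,0,0], "hand": 8.5}}

```text
t: 22.9
tcp_pos: [0.5417, -0.2902, 0.0503]
tool_rot: [0.677, 0.736, -0.0, 0.001]
force: [-0.6, -0.5, -0.1]
finger_gap: 0.996
```

```bash
python3 chk3.py w24
```

```text
[(np.float64(-0.13141725717192687), np.float64(-41.560248640101), 20, np.float64(84.99121483305281)), (np.float64(-0.03560129497993985), np.float64(-41.6135186994913), 20, np.float64(84.98708358349285))]
tcp [ 0.5417 -0.2902  0.0503] ang 94.81 need [ 0.25 -0.05  0.03] turn 0.01 F [ 0.2  0.3 -0.2] gap 0.996 q [-0.67  0.71  1.58 -0.    0.85 -0.76]
front [-14.5 -14.  -14.  -14.2] spare x0 45.5 loaded edge [105.3 105.4 105.4] loaded centre 45.9 rim z (np.float64(91.870031932121), np.float64(91.9233019915113))
```

View pics/w24.png

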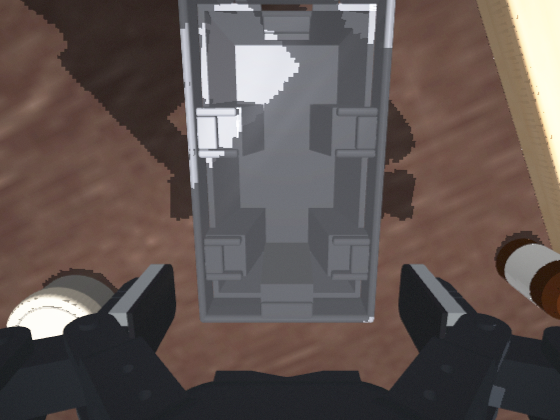

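{"fn": "drive_tool", "kwargs": {"deltas": [0,0,-1,0,0,0,-3,0,0,0,-6,0,0,0,-9,0,1.5,0,-12,0,3,0,-13,0,4,0,-13,0,4,0,-13,0,4,0,-13,0]}}

```text
t: 23.85
tcp_pos: [0.5373, -0.2492, 0.1787]
tool_rot: [0.677, 0.736, -0.001, -0.0]
force: [0.4, 1.0, -0.6]
finger_gap: 0.996
```

```bash
python3 - <<'E'
from h import *
s=snap('wrist','w25'); p,R,q=tool(); print(p)
f=fit2(s,(.538,-.244),.0915,94.5); print(f)
s2=snap('scene','s25'); cv2.imwrite('pics/s25a.png',cv2.resize(s2['frame'][:,:,::-1][200:300,235:325],None,fx=6,fy=6,interpolation=cv2.INTER_CUBIC))
C=cloud(s); m=(C[...,2]>.085)&(C[...,2]<.098)&(np.hypot(C[...,0]-.538,C[...,1]+.244)<.075)
Q=C[m]; 
A=np.c_[Q[:,:2]-[.538,-.244],np.ones(len(Q))]
for _ in range(5):
    w,*_r=np.linalg.lstsq(A,Q[:,2],rcond=None); r=Q[:,2]-A@w; k=abs(r)<.0015; A=A[k];Q=Q[k]
print('plane',np.degrees(np.arctan(w[:2])),w[2],len(Q))
E
```

```text
[ 0.53751972 -0.24969455  0.17862595]
(array([ 0.53820082, -0.24575655]), np.float64(94.8), np.float64(0.11817715497509976), np.float64(0.06781626240326932))
plane [-0.13397379  0.22742642] 0.09009018289969228 2109
```

View pics/w25.png

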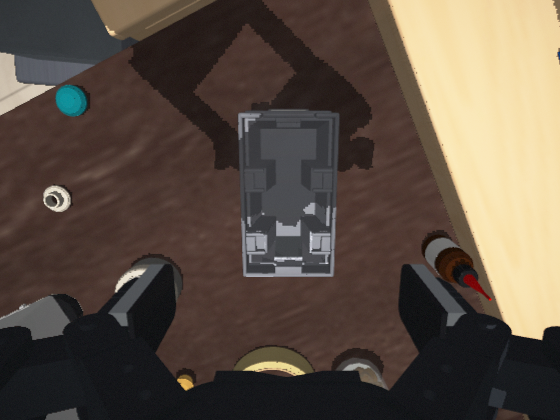

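View pics/s25a.png

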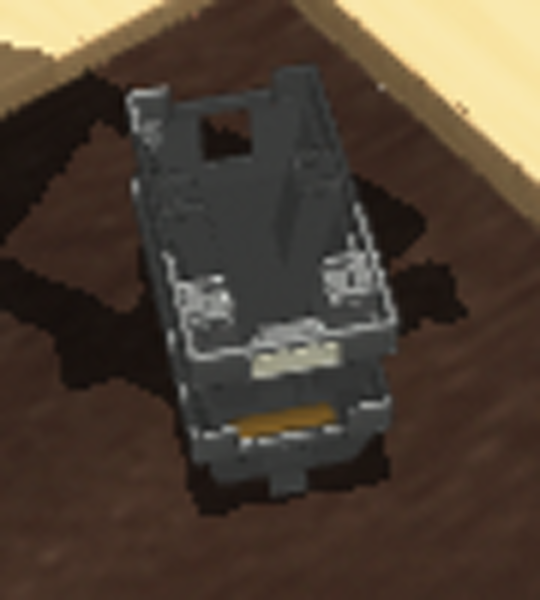

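```bash
python3 -c "
from h import *
print(manip.sense()['t'], manip.sign_off())"
```

```text
the job is handed in; nothing more can be done
23.95 None
```

The upper tote is stacked end for end on the loaded tote, and I handed the job in at 23.95 s. The sign-off gave no verdict.

**What I did:**
- I lifted the upper tote straight out of the nest. It came up alone; the wrist read about 2 N, the weight of one tote.
- It would not droop by itself at the minimum 20 N grip. I set it down on a clear patch of the dark work surface and regripped it near its front. I then opened the fingers to 67.8 mm, so it sank back to about 19° until the tongue touched the surface.
- I lowered the tongue inside the loaded tote's lip, moved it about 4.5 mm under the lip, let the front down along an arc with a light grip, and released.

**Last checks:**

| Check | Result | Limit |
|---|---|---|
| Moved tote level | within about 0.25° | 2° |
| Rim height above the loaded tote's rim (loaded rim measured before stacking) | about 42.4 mm | 43 ± 1.8 mm |
| Lengthwise centring, close view at release | about 0.4 mm off | 2.8 mm |

**Disagreements and gaps:**
- **Centring:** a second estimate, made after I backed the arm away and compared with the loaded tote's position before stacking, gave about 1.8 mm lengthwise. I took the close view as the better one because the height and level fit feet in their seats.
- **Loaded tote:** its front appeared to dip 2–3 mm when the back feet first touched, then came back up as the front was let down.
- **Fingertips:** with the gripper open, the cameras showed them about 42 mm behind the tool point, not the 13 mm the text implies. I worked from the camera figure.
- **Not re-measured at the end:** the other empty tote, the bystanders and the samples. I only looked at the last pictures, where one pin could be seen through the gap and the rest of the loaded tote was covered.

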